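# Feed banner eyelets into the eyelet press

## Robot

A 6-joint arm with a two-finger parallel gripper is mounted at the origin on the work surface. World frame = base frame: x ahead of the robot, y to its left, z up, the work surface at z = 0. Lengths are in m, angles in rad, forces in N, time in s.
With the tool pointing down it reaches from about 0.325 to 0.9 m from the base axis. Payload 6.1 kg.
Tool frame: the origin (TCP) lies between the finger pads; the fingertips stand 19 mm ahead of it and the grasp point (between the pads) is the TCP; z points along the fingers, y is the direction in which the jaws open and shut (so a half turn about z gives the same grasp; the last joint's range is limited). The gripper opens to 87 mm and grips with 3 to 60 N. Pads are 19 mm wide; open, the fingers measure 117 mm over their backs; the gripper's body (75 mm by 190 mm) begins 51 mm behind the grasp point.
Start: joints at [-0.126, 0.22, 1.526, -0, 1.395, -0.126], TCP at [0.625, -0, 0.242] pointing down, gripper open.
Joint ranges: [-2.98, 2.98], [-0.91, 2.08], [0.09, 2.57], [-1.24, 4.39], [0.2, 2.65], [-2.68, 2.68]. Speed limits (rad/s): [2.57, 2.57, 3.01, 3.14, 3.14, 3.14].

## Interface

Orientations are given as a rotation vector (axis times angle).
In Python, from workcell import arm gives the robot as it stands.
- The arm moves only by the tool send_rows, never from a script. Its argument "commands" is a list of rows, each a list of 7 numbers: the turn, a rotation vector about the tool's x, y, z in degrees, then the shift along the tool's x, y, z in cm, then the opening, from -1 (shut) to 1 (fully open). In form: [[rx, ry, rz, x, y, z, grip], ...]. A call has 1 to 8 rows; each row shifts and turns the commanded pose from where the row before left it, along the tool's axes as they then stand; what a row does not reach is not made up. A row lasts 1/10 s, in which the tool goes at most 50 mm and 8.59 degrees, less where a joint would pass 70% of its speed; a pose out of reach is approached as far as the arm can. A call is refused whole if a number of a shift passes 5 or a number of a turn 8.59, either way. A call with a gripper value outside its range is refused whole. The fingers move at their own pace and stop on an object; "newtons" is the grip in N (left out, the last holds). Time passes only in rows, so rows that do not move let the fingers close. It gives the time, the measured TCP pose, the force and the opening at its end, in the units of the state.
- arm.get_obs(): the state, without advancing time (a new reading comes with each control period).
- arm.get_image(name): name is "scene" or "side" or "wrist"; returns (picture, depth): 480x640x3 uint8, blue, green, red; 480x640 float32, m along the optical axis (not along the pixel's ray), 0 where there is no reading.
- arm.camera_info(name): a dict with "fx", "fy", "cx", "cy" (pixels), "R" (3x3) and "t" (3): a world point X has camera coordinates R X + t. Camera axes: x right, y down, z forward; pixel columns grow to the right and rows downward; lengths in m; the calibration is good to about 2 mm. A picture is of the moment at which its call begins: read the wrist's pose just before it. camera_info takes no time and is no camera call; for the wrist camera it gives the pose at the moment of the call.
- arm.finish_job(): hands the job in, once; it reports no verdict.
The state is a dict: "time": time; "joints": joint angles; "joint_vel": joint speeds; "effort": joint torques, N m; "ee_pos": TCP position; "orientation": TCP orientation; "contact_force": force on the tool from outside, world axes, zero at the start; "moment": the same for the moment, N m; "finger_gap": finger opening in m.
Only numpy, scipy, OpenCV 4.12 (cv2) and the standard library are available. Lean on these libraries where they do the work, as an engineer would, in place of code of your own. Each camera call takes 0.05 s, during which the arm holds its last target.

## Task

Load the eyelet press: with your fingertips, sweep the three necked brass eyelets along the loading deck, one at a time, through the narrow gate so that each drops down the feed slot into the magazine. Only push them along the deck: do not pinch, pick up or lift anything. Leave the plain flat washer on the deck and do not disturb the steel setting die or the black star knob standing there, and finish with your hand clear.

Things in the scene. Friction and masses are not known exactly. Their poses are not given: they have to be found in the camera images.
- loader: Fixed aluminium loading deck of a bench eyelet press. Origin on the table under the deck; world axes turned by its yaw. Deck top 75 mm above the table, inside from x = -161 to +161 mm and up to y = +160 mm, with walls 18 mm high. At its -y end funnel walls (18 mm high) run from (x = +-161, y = -50) to the gate (x = +-23, y = -124). The blue press stands beyond y = -230; its head overhangs to y = -260.
- gate (a point): Middle of the narrow gate, at deck height: (0, -130, 75) mm on the loader, where the deck ends and the feed slot begins. The gate is 46 mm wide between two steel cheeks 18 mm high that begin 6 mm before this point (y = -124) and run on along both sides of the slot. Parts go through it in the loader's -y direction; one pushed with its middle past this point tips and falls in.
- slot (a point): Middle of the open feed slot, at deck height, 28 mm beyond the gate point: a hole 46 mm (x) by 56 mm (y) with an end stop 24 mm high behind it, over the magazine, a box with its floor 71 mm below the deck and a clear window on its +x side.
- eyelet0: One of three like brass eyelets lying on the deck, neck up: flange 36 mm across and 5.5 mm thick, with a neck 19 mm across rising from its middle to 12 mm overall, bore 15 mm (too small for a fingertip), 16 g. Origin: centre of its underside; z up through the neck. It slides flat when pushed at the flange; friction about 0.6.
- eyelet1: One of three like brass eyelets lying on the deck, neck up: flange 36 mm across and 5.5 mm thick, with a neck 19 mm across rising from its middle to 12 mm overall, bore 15 mm (too small for a fingertip), 16 g. Origin: centre of its underside; z up through the neck. It slides flat when pushed at the flange; friction about 0.6.
- eyelet2: One of three like brass eyelets lying on the deck, neck up: flange 36 mm across and 5.5 mm thick, with a neck 19 mm across rising from its middle to 12 mm overall, bore 15 mm (too small for a fingertip), 16 g. Origin: centre of its underside; z up through the neck. It slides flat when pushed at the flange; friction about 0.6.
- washer: The plain flat brass washer that has strayed among the eyelets: 36 mm across, 4 mm thick, no neck, bore 19 mm. Origin: centre of its underside. It stays on the deck.
- die: Loose steel setting die standing on the deck near the rear (+y) wall: turned, 26 mm across the foot, 50 mm tall. Origin: centre of its foot. Leave it standing.
- knob: Loose black five-lobed star knob standing on its boss on the deck near the rear (+y) wall: 33 mm across, 38 mm tall with its stud up. Origin: centre of its underside. Leave it standing.
There are look-alikes about, which are no part of the job. Of the things that look like the washer, the smaller one is meant.

How it is judged:
On the way, in this order (a step that is already met when the one before it is completed fails the run):
1. a first eyelet has dropped into the magazine, on its own (((z of eyelet0 in the frame of loader between 0 and 0.06 m and x of eyelet0 in the frame of loader between -0.05 and 0.05 m and y of eyelet0 in the frame of loader between -0.235 and -0.124 m) or (z of eyelet1 in the frame of loader between 0 and 0.06 m and x of eyelet1 in the frame of loader between -0.05 and 0.05 m and y of eyelet1 in the frame of loader between -0.235 and -0.124 m) or (z of eyelet2 in the frame of loader between 0 and 0.06 m and x of eyelet2 in the frame of loader between -0.05 and 0.05 m and y of eyelet2 in the frame of loader between -0.235 and -0.124 m))), for 0.2 s.
2. a second eyelet has dropped into the magazine, on its own ((((z of eyelet0 in the frame of loader between 0 and 0.06 m and x of eyelet0 in the frame of loader between -0.05 and 0.05 m and y of eyelet0 in the frame of loader between -0.235 and -0.124 m) and (z of eyelet1 in the frame of loader between 0 and 0.06 m and x of eyelet1 in the frame of loader between -0.05 and 0.05 m and y of eyelet1 in the frame of loader between -0.235 and -0.124 m)) or ((z of eyelet0 in the frame of loader between 0 and 0.06 m and x of eyelet0 in the frame of loader between -0.05 and 0.05 m and y of eyelet0 in the frame of loader between -0.235 and -0.124 m) and (z of eyelet2 in the frame of loader between 0 and 0.06 m and x of eyelet2 in the frame of loader between -0.05 and 0.05 m and y of eyelet2 in the frame of loader between -0.235 and -0.124 m)) or ((z of eyelet1 in the frame of loader between 0 and 0.06 m and x of eyelet1 in the frame of loader between -0.05 and 0.05 m and y of eyelet1 in the frame of loader between -0.235 and -0.124 m) and (z of eyelet2 in the frame of loader between 0 and 0.06 m and x of eyelet2 in the frame of loader between -0.05 and 0.05 m and y of eyelet2 in the frame of loader between -0.235 and -0.124 m)))), for 0.2 s.
3. the third eyelet has dropped into the magazine, on its own (z of eyelet0 in the frame of loader between 0 and 0.06 m and x of eyelet0 in the frame of loader between -0.05 and 0.05 m and y of eyelet0 in the frame of loader between -0.235 and -0.124 m and z of eyelet1 in the frame of loader between 0 and 0.06 m and x of eyelet1 in the frame of loader between -0.05 and 0.05 m and y of eyelet1 in the frame of loader between -0.235 and -0.124 m and z of eyelet2 in the frame of loader between 0 and 0.06 m and x of eyelet2 in the frame of loader between -0.05 and 0.05 m and y of eyelet2 in the frame of loader between -0.235 and -0.124 m), for 0.2 s.
At the end, for the whole second after the job is handed in: All three eyelets lie in the magazine under the slot (underside centre at least 15 mm below the deck top), having gone in one after another; the washer lies still on the deck, and the die and the knob stand within 20 mm of where they were (all of step 3 and z of washer in the frame of loader between 0.068 and 0.085 m and x of washer in the frame of loader between -0.165 and 0.165 m and y of washer in the frame of loader between -0.125 and 0.164 m and linear speed of washer below 0.02 m/s and angle between each of die, knob's own z axis and vertical below 0.2 rad and distance of each of die, knob from where it was at the start of the episode below 0.02 m); the robot touches nothing.
It fails at once if an eyelet was lifted or stood up: more than 12 mm above the deck (z of any of eyelet0, eyelet1, eyelet2 in the frame of loader above 0.087 m).
It fails at once if the washer, the die or the knob was lifted more than 12 mm (z of any of washer, die, knob in the frame of loader above 0.087 m).
It fails at once if the washer was swept into the slot (z of washer in the frame of loader below 0.06 m).
It fails at once if the die or the knob was knocked over or pushed away by more than 20 mm (not (angle between die's own z axis and vertical below 0.2 rad) or not (distance of die from where it was at the start of the episode below 0.02 m) or not (angle between knob's own z axis and vertical below 0.2 rad) or not (distance of knob from where it was at the start of the episode below 0.02 m)).
It also fails if it takes over 72 s, if anything falls off the work surface, if the arm or the gripper's body presses on something with over 40 N, if the wrist force passes 120 N, or if a joint passes its speed limit or range.

## Working session

There is one attempt and no reset: what is moved stays moved. The work goes in short steps, Python scripts to look and compute and a tool call to move; the robot and the scene stay as the last step left them, time stands still between calls to the robot, and variables do not carry over. Pictures are saved under pics/ and viewed, and the job is handed in when it is done.

Besides the shell and the picture viewer there is one more tool, called after "Emit:" in YAML: its name, and indented under it one key for each argument. send_rows: Moves the arm, as the interface text tells. Its arguments: {"type":"object","properties":{"commands":{"type":"array"},"newtons":{"type":"number"}},"required":["commands"]}

```bash
ls; mkdir -p pics; cat > h.py <<'E'
from workcell import arm
import numpy as np, cv2
def cam(n):
    c=arm.camera_info(n); im,d=arm.get_image(n); return c,im,d
def pts(c,d):
    v,u=np.mgrid[0:480,0:640]
    P=np.stack([(u-c['cx'])/c['fx']*d,(v-c['cy'])/c['fy']*d,d],-1)
    return (P-np.array(c['t']))@np.array(c['R'])
def ray(c,u,v,z):
    R=np.array(c['R']);t=np.array(c['t']);o=-R.T@t
    r=R.T@np.array([(u-c['cx'])/c['fx'],(v-c['cy'])/c['fy'],1.]);return o+r*(z-o[2])/r[2]
def proj(c,X):
    p=np.array(c['R'])@np.array(X)+np.array(c['t']);return p[0]/p[2]*c['fx']+c['cx'],p[1]/p[2]*c['fy']+c['cy']
E
python3 - <<'E'
from h import *
import pickle
o=arm.get_obs();print(o)
for n in ['scene','side','wrist']:
    c,im,d=cam(n);cv2.imwrite(f'pics/{n}0.png',im);pickle.dump((c,im,d),open(f'{n}0.pkl','wb'));print(n,c)
E
```

```text
pics
{'time': 0.0, 'joints': array([-1.26069908e-01,  2.21226317e-01,  1.52764329e+00,  2.28180693e-05,
        1.39468648e+00, -1.26104007e-01]), 'joint_vel': array([ 8.70432341e-04,  2.72128994e-03, -1.02992072e-03,  4.76116288e-05,
        1.92371529e-04,  9.26462348e-04]), 'effort': array([-1.67445501e-05, -4.94609964e+01, -3.87383544e+01,  6.99962187e-02,
        5.70271199e-02, -1.42064664e-04]), 'ee_pos': array([6.24405399e-01, 9.76703047e-05, 2.40420073e-01]), 'orientation': array([-2.22030058e+00, -2.22036737e+00,  1.86045083e-03]), 'contact_force': array([-0.38975025,  0.44910499, -0.50519674]), 'moment': array([ 0.03013213, -0.01553143, -0.01539325]), 'finger_gap': 0.08690747194892166}
scene {'fx': 569.1572633348103, 'fy': 569.1572633348103, 'cx': 312.0733894426986, 'cy': 228.8199580019358, 'R': array([[ 0.05331738,  0.99857701,  0.00109635],
       [ 0.82798461, -0.04359509, -0.55905362],
       [-0.5582103 ,  0.03071503, -0.82913078]]), 't': array([-0.08742557, -0.38510101,  1.11596208])}
side {'fx': 478.44029602704103, 'fy': 478.44029602704103, 'cx': 317.0961465498468, 'cy': 241.33590136594614, 'R': array([[ 0.90285046, -0.42994569,  0.0027823 ],
       [-0.22516513, -0.47832119, -0.84882831],
       [ 0.36628091,  0.76573856, -0.52866128]]), 't': array([-0.45397923,  0.21113677,  0.5605459 ])}
wrist {'fx': 339.02157193934966, 'fy': 339.02157193934966, 'cx': 322.806660235285, 'cy': 236.97560950673935, 'R': array([[ 9.99997777e-01, -1.19868715e-04, -2.10532037e-03],
       [ 3.89832324e-04, -9.70666191e-01,  2.40430851e-01],
       [-2.07238344e-03, -2.40431137e-01, -9.70663986e-01]]), 't': array([-0.62442211, -0.028338  ,  0.38945072])}
```

View pics/scene0.png

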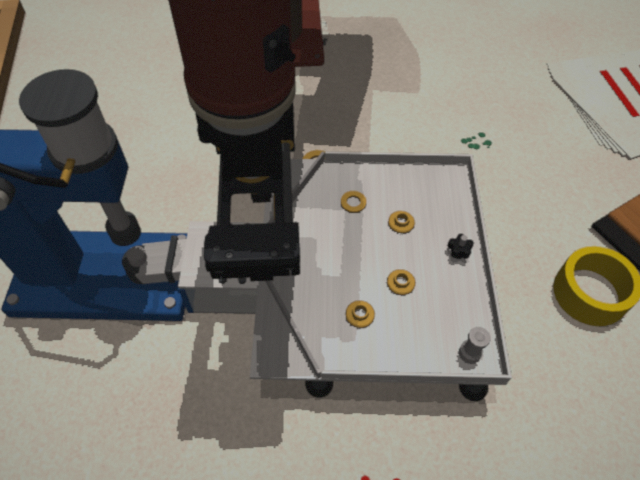

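View pics/side0.png

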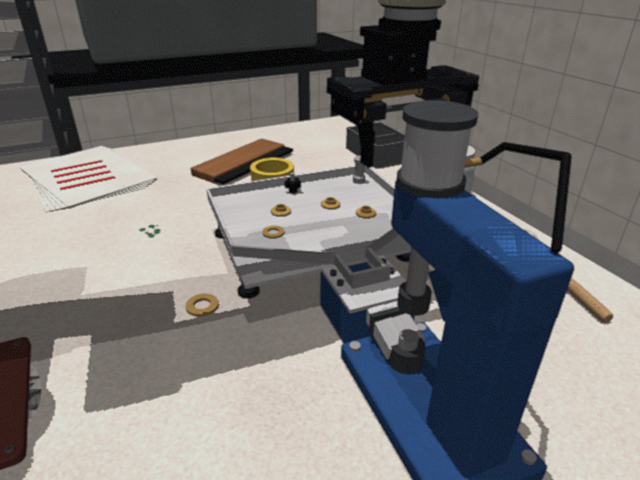

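View pics/wrist0.png

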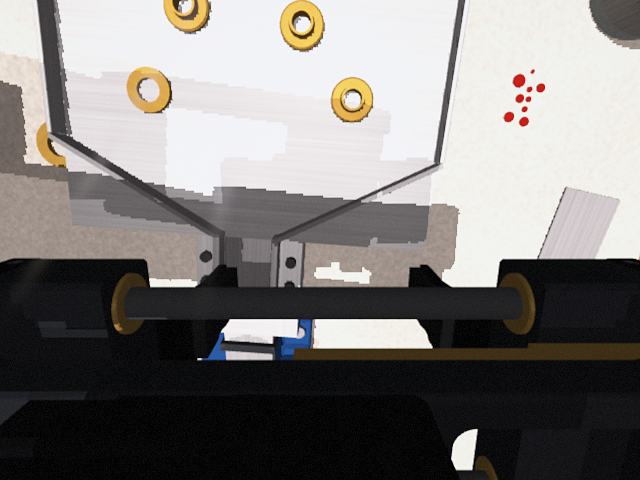

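```bash
python3 - <<'E'
from h import *
import pickle
for n in ['scene','side','wrist']:
    c,im,d=pickle.load(open(n+'0.pkl','rb'));P=pts(c,d)
    hsv=cv2.cvtColor(im,cv2.COLOR_BGR2HSV)
    m=cv2.inRange(hsv,(12,110,60),(30,255,255))
    k,l,s,ce=cv2.connectedComponentsWithStats(m)
    for i in range(1,k):
        if s[i,4]>80:
            q=P[(l==i)&(d>0)]
            cn=max(cv2.findContours((l==i).astype('uint8'),0,1)[0],key=len)
            e=cv2.fitEllipse(cn) if len(cn)>5 else None
            print(n,ce[i].round(),s[i,4],'med z',np.median(q,0).round(4) if len(q) else None,'maxz',np.percentile(q[:,2],[5,98]).round(4) if len(q) else None, 'ray@.0775', ray(c,*e[0],.0785).round(4), 'ax',np.round(e[1],1))
    # wall tops
    w=(abs(P[...,2]-.093)<.004)&(P[...,0]>.35)&(P[...,1]>-.25)&(d>0)
    z=np.zeros_like(im);z[w]=(255,255,255);dk=(abs(P[...,2]-.075)<.004)&(d>0);z[dk]=(100,100,0)
    cv2.imwrite(f'pics/{n}_wall0.png',z)
E
```

```text
scene [ 6. 26.] 784 med z [-0.013  -0.4915  0.0303] maxz [0.028  0.0328] ray@.0775 [ 0.0383 -0.4591  0.0785] ax [15.2 93.9]
scene [312. 154.] 99 med z [0.3248 0.0699 0.006 ] maxz [0.0035 0.0082] ray@.0775 [0.3891 0.0665 0.0785] ax [ 5.8 18.2]
scene [ 67. 170.] 188 med z [ 0.5866 -0.1765  0.2937] maxz [0.2904 0.2958] ray@.0775 [ 0.4028 -0.2869  0.0785] ax [ 8.5 26.9]
scene [353. 201.] 307 med z [0.4789 0.1185 0.0794] maxz [0.077  0.0818] ray@.0775 [0.4782 0.1187 0.0785] ax [20.3 24.5]
scene [629. 217.] 787 med z [0.4855 0.5304 0.0223] maxz [0.0196 0.0249] ray@.0775 [0.5243 0.49   0.0785] ax [30.1 44. ]
scene [401. 222.] 397 med z [0.5191 0.179  0.0813] maxz [0.0781 0.0887] ray@.0775 [0.5157 0.1802 0.0785] ax [20.7 24.8]
scene [597. 285.] 4337 med z [0.6015 0.4397 0.0378] maxz [0.0057 0.0503] ray@.0775 [0.6258 0.4123 0.0785] ax [78.2 85. ]
scene [401. 282.] 472 med z [0.6111 0.1657 0.0814] maxz [0.0789 0.0886] ray@.0775 [0.6074 0.167  0.0785] ax [23.8 26.8]
scene [359. 314.] 517 med z [0.6516 0.1096 0.0814] maxz [0.079  0.0886] ray@.0775 [0.6486 0.1106 0.0785] ax [25.6 27.7]
side [390.
[... 1472 characters left out ...]
789 0.118  0.0787] maxz [0.0773 0.0802] ray@.0775 [0.4786 0.1177 0.0785] ax [40.4 47.2]
wrist [352. 100.] 1207 med z [0.6485 0.1091 0.0804] maxz [0.0788 0.0874] ray@.0775 [0.6489 0.1098 0.0785] ax [40.9 44. ]
wrist [ 48. 148.] 534 med z [0.3264 0.0693 0.0053] maxz [0.0039 0.0071] ray@.0775 [0.3862 0.0708 0.0785] ax [19.7 45.7]
wrist [118. 305.] 418 med z [0.5773 0.0321 0.3111] maxz [0.3062 0.3132] ray@.0775 [ 0.4412 -0.0755  0.0785] ax [41.9 61.2]
wrist [527. 304.] 391 med z [0.6728 0.0324 0.311 ] maxz [0.3059 0.313 ] ray@.0775 [ 0.8093 -0.0752  0.0785] ax [37.9 61.4]
wrist [485. 353.] 3672 med z [0.6626 0.0246 0.3191] maxz [0.316  0.3214] ray@.0775 [ 0.9592 -0.1272  0.0785] ax [ 14.  715.2]
```

View pics/scene_wall0.png

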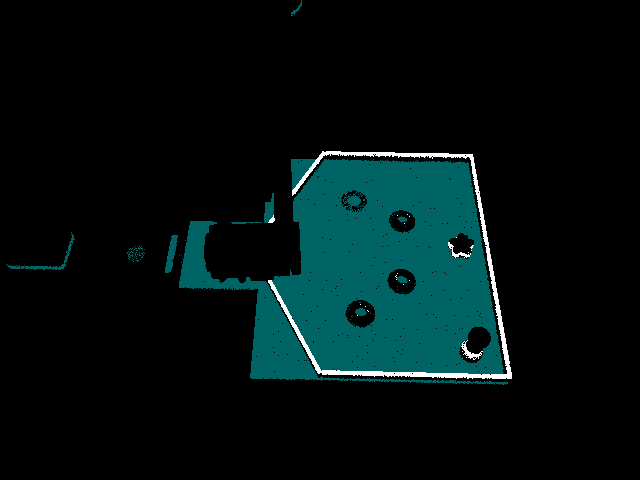

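View pics/wrist_wall0.png

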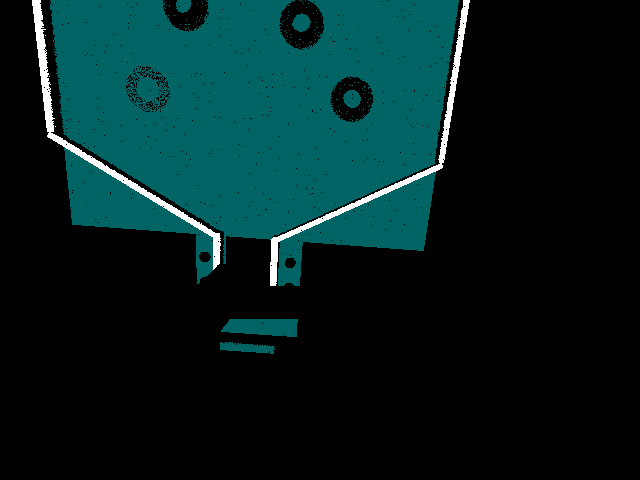

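```bash
python3 - <<'E'
from h import *
import pickle
W={}
for n in ['scene','wrist']:
    c,im,d=pickle.load(open(n+'0.pkl','rb'));P=pts(c,d)
    w=(abs(P[...,2]-.093)<.003)&(P[...,0]>.35)&(P[...,1]>-.2)&(P[...,1]<.35)&(d>0)
    Q=P[w]
    yr=np.arange(-.1,.32,.02)
    for y in yr:
        q=Q[abs(Q[:,1]-y)<.01]
        if len(q): print(n,round(y,2),np.percentile(q[q[:,0]<.57][:,0],[2,50,98]).round(4) if (q[:,0]<.57).any() else None,np.percentile(q[q[:,0]>.57][:,0],[2,50,98]).round(4) if (q[:,0]>.57).any() else None)
    W[n]=Q
    for x in np.arange(.42,.74,.03):
        q=Q[(abs(Q[:,0]-x)<.01)&(Q[:,1]>.18)]
        if len(q): print(n,'rear',round(x,2),np.percentile(q[:,1],[2,50,98]).round(4))
c,im,d=pickle.load(open('wrist0.pkl','rb'))
crop=cv2.resize(im[190:370,150:350],None,fx=3,fy=3,interpolation=2);cv2.imwrite('pics/gate.png',crop)
pickle.dump(W,open('W.pkl','wb'))
E
```

```text
scene 0.0 [0.5076 0.5136 0.5186] [0.6043 0.6123 0.6228]
scene 0.02 None [0.6204 0.6436 0.6659]
scene 0.04 [0.4452 0.4601 0.4725] [0.6657 0.6879 0.7101]
scene 0.06 [0.416  0.4324 0.4491] [0.7073 0.722  0.7263]
scene 0.08 [0.3969 0.4052 0.4182] [0.7229 0.726  0.728 ]
scene 0.1 [0.3971 0.4005 0.4032] [0.7248 0.7273 0.7296]
scene 0.12 [0.4002 0.4028 0.4045] [0.7259 0.7288 0.7308]
scene 0.14 [0.4011 0.4042 0.4065] [0.7284 0.7309 0.7324]
scene 0.16 [0.403  0.4051 0.4077] [0.7293 0.7319 0.7342]
scene 0.18 [0.403  0.4071 0.4102] [0.7305 0.7337 0.7358]
scene 0.2 [0.4058 0.4092 0.4119] [0.7327 0.7351 0.7371]
scene 0.22 [0.4077 0.4103 0.4127] [0.7009 0.7352 0.7386]
scene 0.24 [0.4081 0.4123 0.5684] [0.5761 0.7359 0.7401]
scene 0.26 [0.41   0.4131 0.5685] [0.5801 0.7357 0.7416]
scene 0.28 [0.4129 0.5089 0.5671] [0.5738 0.6507 0.7277]
scene 0.3 [0.4144 0.4368 0.4818] None
scene rear 0.42 [0.2039 0.2607 0.2943]
scene rear 0.45 [0.2881 0.2903 0.2929]
scene rear 0.48 [0.2863 0.2881 0.2909]
scene rear 0.51 [0.2842 0.2858 0.2887]
scene rear 0.54 [0.2818 0.2835 0.286 ]
scene rear 0.57 [0.2326 0.2624 0.
[... 223 characters left out ...]
5 0.579  0.5813]
wrist -0.04 [0.525  0.5272 0.5303] [0.5763 0.5793 0.5823]
wrist -0.02 [0.5258 0.5291 0.5321] [0.578  0.5809 0.5838]
wrist 0.0 [0.5064 0.5209 0.5324] [0.5799 0.6018 0.6237]
wrist 0.02 [0.4761 0.4919 0.5073] [0.623  0.6455 0.6677]
wrist 0.04 [0.4448 0.4608 0.4777] [0.666  0.6895 0.712 ]
wrist 0.06 [0.4151 0.4311 0.4469] [0.7092 0.7224 0.7263]
wrist 0.08 [0.3982 0.404  0.4179] [0.723  0.7251 0.7277]
wrist 0.1 [0.3985 0.4015 0.404 ] [0.7244 0.7267 0.7292]
wrist 0.12 [0.3999 0.4029 0.4049] [0.7261 0.7284 0.7307]
wrist 0.14 [0.4012 0.4045 0.4065] [0.7275 0.7297 0.7323]
wrist 0.16 [0.4029 0.4061 0.4082] [0.7291 0.7314 0.7339]
wrist 0.18 [0.4041 0.4074 0.4089] [0.7305 0.7323 0.7348]
```

View pics/gate.png

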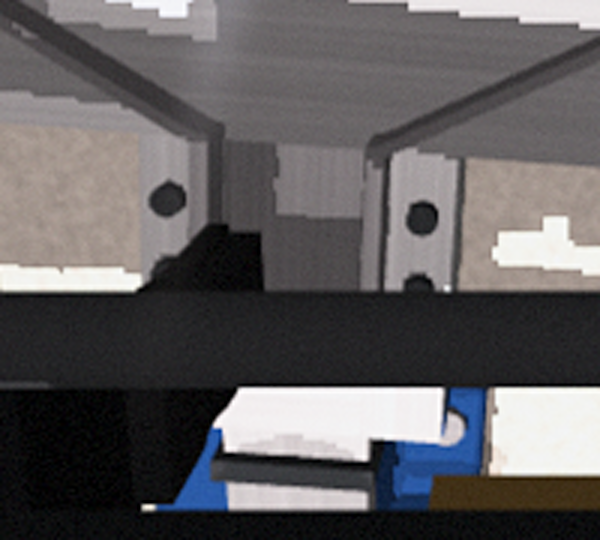

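```bash
cat > plan.py <<'E'
from h import *
from scipy.spatial.transform import Rotation as Ro
TH=-.0766; X=np.array([np.cos(TH),np.sin(TH)]); Y=np.array([-np.sin(TH),np.cos(TH)]); O=np.array([.5656,.1192])
def L2W(p): return O+p[0]*X+p[1]*Y
def W2L(p): p=np.asarray(p)[:2]-O; return np.array([p@X,p@Y])
def toolR(d): # push dir (loader) -> tool x = -d, z down
    a=-(d[0]*X+d[1]*Y); x=np.array([a[0],a[1],0]);z=np.array([0,0,-1.]);return np.stack([x,np.cross(z,x),z],1)
def rows(cmd,targets,grip,dec=2,turnfirst=False):
    """cmd=(p,R); targets list of (p,R); prints rounded rows"""
    p,R=cmd;out=[]
    for tp,tR in targets:
        rz=np.round(Ro.from_matrix(R.T@tR).as_rotvec(degrees=True)[2],0)
        rz=float(np.clip(rz,-8,8)); Rn=R@Ro.from_euler('z',rz,degrees=True).as_matrix()
        B=Rn if turnfirst else R
        s=np.round(B.T@(tp-p)*100,1); s=np.clip(s,-4.9,4.9)
        p=p+B@s/100;R=Rn
        out.append([0,0,rz,*s.tolist(),grip])
    return out,(p,R)
def bez(E,yend,n=400,P2=(0,-85)):
    P0=np.array(E,float);P3=np.array([0,yend]);P2=np.array(P2,float);P1=P0+(P2-P0)*.45
    t=np.linspace(0,1,n)[:,None]
    c=(1-t)**3*P0+3*(1-t)**2*t*P1+3*(1-t)*t*t*P2+t**3*P3
    d=np.gradient(c,axis=0);d/=np.linalg.norm(d,axis=1)[:,None]
    return c,d
def pushpath(E,yend,step=10,back=24.5,**k):
    c,d=bez(E,yend,**k);s=np.r_[0,np.cumsum(np.linalg.norm(np.diff(c,axis=0),axis=1))]
    n=int(np.ceil(s[-1]/step));T=[]
    for q in np.linspace(0,s[-1],n+1):
        i=np.argmin(abs(s-q));T.append(((c[i]-back*d[i])/1000,d[i]))
    return T
def pose(lp,d,z): return np.r_[L2W(lp),z],toolR(d)
def meas():
    o=arm.get_obs();return o['ee_pos'],Ro.from_rotvec(o['orientation']).as_matrix(),o
E
python3 - <<'E'
from plan import *
import pickle
for nm,p in dict(A=(.516,.1795),B=(.6075,.1662),C=(.6488,.11),W=(.4785,.118)).items(): print(nm,(W2L(p)*1000).round(1))
c,im,d=pickle.load(open('scene0.pkl','rb'))
print('knob',(W2L(ray(c,460,250,.09))*1000).round(),'die',(W2L(ray(c,471,352,.080))*1000).round())
E=W2L((.6488,.11))*1000
T=pushpath(E,-137)
d0=T[0][1];print('d0',d0, [ (np.round(a*1000,0).tolist(), round(np.degrees(np.arctan2(-b[0],-b[1])))) for a,b in T])
pre=E/1000-.040*d0
print('pre',pre,L2W(pre))
cmd=(np.array([.625,0,.242]),toolR(Y*0+np.array([0,-1.])))
R0=Ro.from_rotvec(arm.get_obs()['orientation']).as_matrix()
tp,tR=pose(pre,d0,.16)
print(Ro.from_matrix(R0.T@tR).as_rotvec(degrees=True), tp, R0.round(3))
E
```

```text
A [-54.1  56.3]
B [38.2 50.1]
C [83.7 -2.8]
W [-86.8  -7.9]
knob [ -4. 128.] die [130. 126.]
d0 [-0.71332889 -0.70082943] [([101.0, 14.0], 46), ([94.0, 8.0], 45), ([87.0, 1.0], 45), ([80.0, -5.0], 44), ([74.0, -12.0], 43), ([67.0, -19.0], 42), ([60.0, -26.0], 41), ([53.0, -32.0], 39), ([47.0, -39.0], 37), ([40.0, -46.0], 35), ([34.0, -54.0], 33), ([28.0, -61.0], 29), ([22.0, -69.0], 26), ([17.0, -77.0], 22), ([12.0, -85.0], 17), ([7.0, -94.0], 12), ([3.0, -103.0], 6), ([0.0, -113.0], 0)]
pre [0.11219322 0.02522704] [0.67939473 0.13576747]
[-8.77964543e-02  2.78714671e-02  4.98955952e+01] [0.67939473 0.13576747 0.16      ] [[-0.     1.    -0.002]
 [ 1.     0.     0.   ]
 [ 0.    -0.002 -1.   ]]
```

```bash
python3 - <<'E'
import cv2
a=cv2.imread('pics/wrist0.png')[0:170,20:400];b=cv2.imread('pics/scene0.png')[140:340,290:500]
cv2.imwrite('pics/cropw.png',cv2.resize(a,None,fx=2,fy=2));cv2.imwrite('pics/crops.png',cv2.resize(b,None,fx=2.8,fy=2.8))
E
```

```text
(no output)
```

View pics/crops.png

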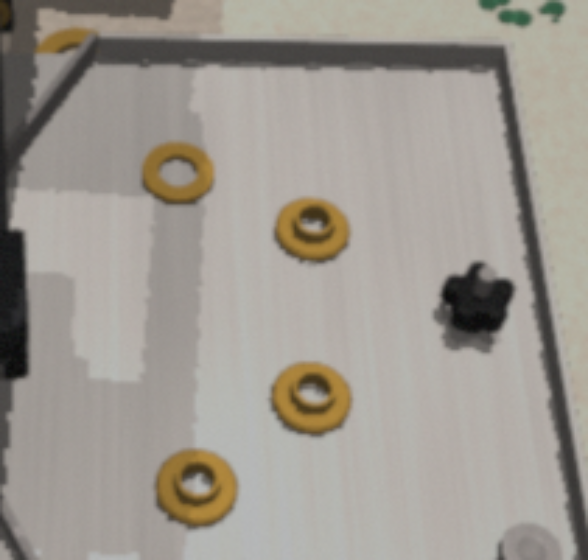

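The flat ring on the deck (scene 353,201) is the washer: it is 36 mm across and has no neck. The bigger ring on the table (scene 313,155) is the look-alike. The necked eyelets are at (401,221), (401,282) and (360,314). I'll start with (360,314) and use one air row with both a turn and a shift to check the order.

Emit:
send_rows:
  commands:
    - [0, 0, 8, 4.5, 0, 0, -0.54]
    - [0, 0, 0, 0, 0, 0, -0.54]
    - [0, 0, 0, 0, 0, 0, -0.54]
  newtons: 10

```text
time: 0.45
ee_pos: [0.6247, 0.0458, 0.2411]
orientation: [-2.368, -2.064, 0.001]
contact_force: [-1.0, -0.4, 0.2]
finger_gap: 0.0705
```

```bash
python3 - <<'E'
from plan import *
p,R,o=meas();print(p,o['finger_gap'],R.round(3))
E
```

```text
[0.62469041 0.04584468 0.2411416 ] 0.07052670744081302 [[ 0.136  0.991 -0.001]
 [ 0.991 -0.136 -0.   ]
 [-0.    -0.001 -1.   ]]
```

```bash
cat > go.py <<'E'
from plan import *
import sys,json
# usage: go.py Ex Ey  (loader mm) z  : rows from current to pre pose
E=np.array([float(sys.argv[1]),float(sys.argv[2])]);z=float(sys.argv[3])
T=pushpath(E,-137);d0=T[0][1];tp,tR=pose(E/1000-.040*d0,d0,z)
p,R,o=meas();r=np.degrees(Ro.from_matrix(R.T@tR).as_rotvec()[2]/180*np.pi)*1
ang=Ro.from_matrix(R.T@tR).as_rotvec(degrees=True)[2]
n=max(int(np.ceil(abs(ang)/8)),int(np.ceil(np.linalg.norm(tp-p)/.045)))
ts=[(p+(tp-p)*(i+1)/n, R@Ro.from_euler('z',ang*(i+1)/n,degrees=True).as_matrix()) for i in range(n)]
ro,c=rows((p,R),ts,-.54);print(json.dumps(ro));print(tp,c[0])
E
python3 go.py 83.7 -2.8 .14
```

```text
[[0, 0, 7.0, 1.6, 0.7, 1.7, -0.54], [0, 0, 7.0, 1.7, 0.5, 1.7, -0.54], [0, 0, 7.0, 1.7, 0.3, 1.7, -0.54], [0, 0, 7.0, 1.8, 0.1, 1.6, -0.54], [0, 0, 7.0, 1.7, -0.2, 1.7, -0.54], [0, 0, 7.0, 1.7, -0.3, 1.7, -0.54]]
[0.67944021 0.13576437 0.14      ] [0.67926737 0.13528843 0.14008532]
```

Emit:
send_rows:
  commands:
    - [0, 0, 7.0, 1.6, 0.7, 1.7, -0.54]
    - [0, 0, 7.0, 1.7, 0.5, 1.7, -0.54]
    - [0, 0, 7.0, 1.7, 0.3, 1.7, -0.54]
    - [0, 0, 7.0, 1.8, 0.1, 1.6, -0.54]
    - [0, 0, 7.0, 1.7, -0.2, 1.7, -0.54]
    - [0, 0, 7.0, 1.7, -0.3, 1.7, -0.54]
    - [0, 0, 0, 0, 0, 0, -0.54]
    - [0, 0, 0, 0, 0, 0, -0.54]

```text
time: 1.25
ee_pos: [0.6795, 0.1335, 0.1399]
orientation: [2.95, 1.08, -0.003]
contact_force: [-0.8, 0.5, 0.4]
finger_gap: 0.0209
```

```bash
python3 go.py 83.7 -2.8 .098; python3 - <<'E'
from plan import *
p,R,o=meas();print(p,o['finger_gap'],W2L(p))
c,im,d=cam('wrist');cv2.imwrite('pics/w1.png',im)
E
```

```text
[[0, 0, 0.0, 0.2, -0.2, 4.2, -0.54]]
[0.67944021 0.13576437 0.098     ] [0.67963087 0.13624022 0.09790872]
[0.67946697 0.13345138 0.13991105] 0.020890657330577045 [0.11244249 0.02292328]
```

View pics/w1.png

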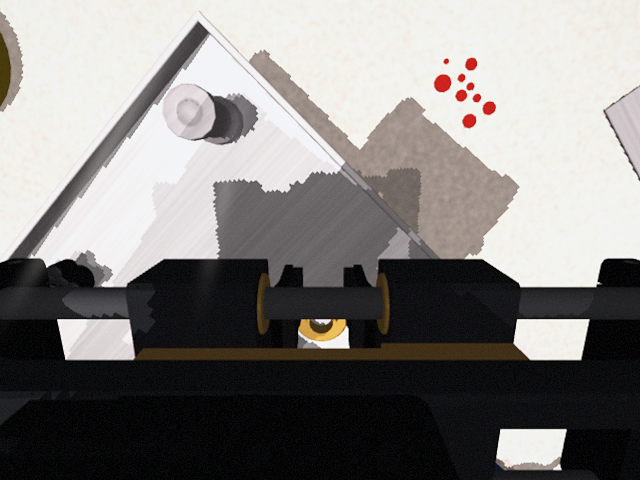

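The wrist view shows the eyelet (322,327) centred between the two fingertips. Next I lower behind it.

Emit:
send_rows:
  commands:
    - [0, 0, 0, 0.1, -0.1, 2.2, -0.54]
    - [0, 0, 0, 0, -0.1, 2.0, -0.54]
    - [0, 0, 0, 0, 0, 0, -0.54]

```text
time: 1.6
ee_pos: [0.6775, 0.1352, 0.0966]
orientation: [-2.951, -1.076, 0.006]
contact_force: [-0.6, 0.7, -0.4]
finger_gap: 0.0197
```

```bash
cat > push.py <<'E'
from plan import *
import sys,json
E=np.array([float(sys.argv[1]),float(sys.argv[2])]);z=float(sys.argv[3]);yend=float(sys.argv[4]) if len(sys.argv)>4 else -137
T=pushpath(E,yend,step=11)
T=[(E/1000-.032*T[0][1],T[0][1])]+T
p,R,o=meas();print('meas',p,(W2L(p)*1000).round(1),o['contact_force'].round(1),o['finger_gap'])
ro,c=rows((p,R),[pose(a,b,z) for a,b in T],-.54)
for i in range(0,len(ro),8): print(json.dumps(ro[i:i+8]))
print((W2L(c[0])*1000).round(1))
E
python3 push.py 83.7 -2.8 .097
```

```text
meas [0.67751174 0.13523989 0.09658111] [110.4  24.6] [-0.6  0.7 -0.4] 0.019704402345142598
[[0, 0, -0.0, -0.6, 0.1, -0.0, -0.54], [0, 0, -0.0, -0.8, -0.0, -0.0, -0.54], [0, 0, -0.0, -1.1, -0.0, -0.0, -0.54], [0, 0, -1.0, -1.0, -0.0, -0.0, -0.54], [0, 0, -1.0, -1.1, -0.1, -0.0, -0.54], [0, 0, -1.0, -1.1, -0.0, -0.0, -0.54], [0, 0, -1.0, -1.1, -0.1, -0.0, -0.54], [0, 0, -2.0, -1.1, -0.0, -0.0, -0.54]]
[[0, 0, -2.0, -1.1, -0.1, -0.0, -0.54], [0, 0, -3.0, -1.0, -0.1, -0.0, -0.54], [0, 0, -3.0, -1.1, -0.1, -0.0, -0.54], [0, 0, -3.0, -1.1, -0.1, 0.0, -0.54], [0, 0, -5.0, -1.1, -0.2, 0.0, -0.54], [0, 0, -4.0, -1.1, -0.1, 0.0, -0.54], [0, 0, -6.0, -1.1, -0.2, 0.0, -0.54], [0, 0, -7.0, -1.1, -0.2, 0.0, -0.54]]
[[0, 0, -6.0, -1.1, -0.3, 0.0, -0.54]]
[  -0.4 -112.8]
```

Emit:
send_rows:
  commands:
    - [0, 0, 0, -0.6, 0.1, 0, -0.54]
    - [0, 0, 0, -0.8, 0, 0, -0.54]
    - [0, 0, 0, -1.1, 0, 0, -0.54]
    - [0, 0, -1, -1.0, 0, 0, -0.54]
    - [0, 0, -1, -1.1, -0.1, 0, -0.54]
    - [0, 0, -1, -1.1, 0, 0, -0.54]
    - [0, 0, -1, -1.1, -0.1, 0, -0.54]
    - [0, 0, -2, -1.1, 0, 0, -0.54]

```text
time: 2.4
ee_pos: [0.6199, 0.0848, 0.0999]
orientation: [2.89, 1.23, 0.005]
contact_force: [3.7, 1.4, 5.3]
finger_gap: 0.0201
```

```bash
cat > snap.py <<'E'
from plan import *
import sys
p,R,o=meas();print('meas',p,(W2L(p)*1000).round(1),o['contact_force'].round(1),o['finger_gap'],o['time'])
ims=[]
for n in sys.argv[2:]:
    c,im,d=cam(n);ims.append(im);hsv=cv2.cvtColor(im,cv2.COLOR_BGR2HSV)
    m=cv2.inRange(hsv,(12,110,60),(30,255,255));k,l,s,ce=cv2.connectedComponentsWithStats(m)
    for i in range(1,k):
        if s[i,4]>40:
            cn=max(cv2.findContours((l==i).astype('uint8'),0,1)[0],key=len)
            if len(cn)<6: continue
            e=cv2.fitEllipse(cn);w=W2L(ray(c,*e[0],.0785))*1000
            if abs(w[0])<165 and -200<w[1]<165: print(n,np.round(e[0]),s[i,4],'loader',w.round(1))
cv2.imwrite('pics/%s.png'%sys.argv[1],cv2.resize(np.vstack(ims),None,fx=.62,fy=.62) if len(ims)>1 else ims[0])
E
python3 snap.py s1 scene
```

```text
meas [0.61988077 0.08476527 0.09992056] [ 56.8 -30.2] [3.7 1.4 5.3] 0.02011807805066991 2.4
scene [332. 253.] 70 loader [ -2.9 -35.9]
scene [401. 282.] 474 loader [38.2 50.8]
scene [337. 298.] 41 loader [ 63.3 -30. ]
```

View pics/s1.png

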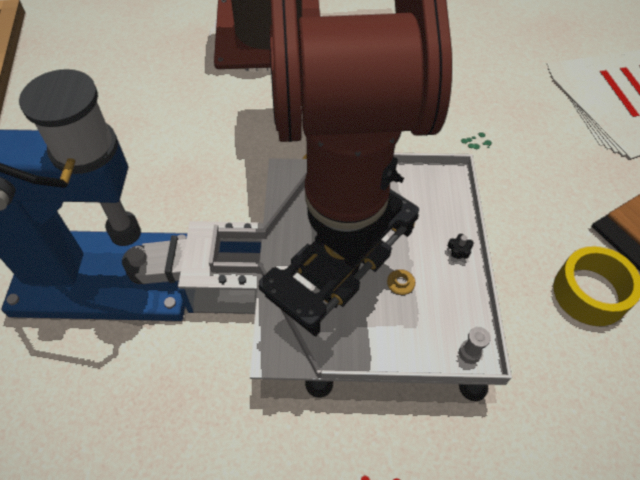

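```bash
python3 snap.py x1 side; python3 -c "
import cv2;a=cv2.imread('pics/x1.png');cv2.imwrite('pics/x1c.png',cv2.resize(a[150:300,240:440],None,fx=4,fy=4))"
```

```text
meas [0.61901071 0.08388298 0.09992066] [ 56.  -31.1] [0.1 0.4 3.4] 0.01983445289096933 2.45
side [353. 172.] 176 loader [134.1 159.1]
side [330. 203.] 140 loader [36.6 45.3]
side [280. 210.] 156 loader [-55.4  51.4]
side [357. 223.] 151 loader [ 50.9 -38.2]
side [273. 231.] 139 loader [-88.7 -14.1]
```

View pics/x1c.png

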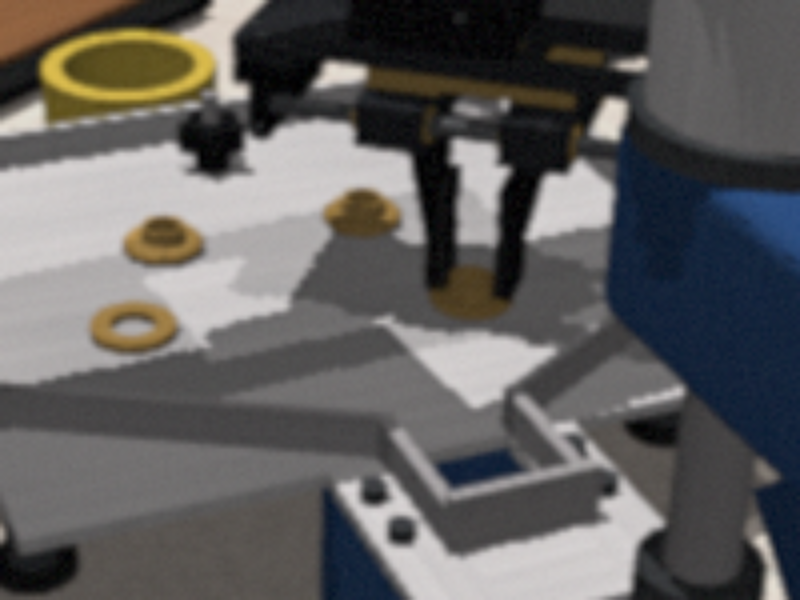

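Side view: the fingertips rode up onto the flange, with the neck between them at about (357,223). The measured z rose 3 mm and there is an upward force. I'll open slightly, lift free and retry with a narrower gap and lower tips.

Emit:
send_rows:
  commands:
    - [0, 0, 0, 0, 0, -0.3, -0.25]
    - [0, 0, 0, 0, 0, 0, -0.25]
    - [0, 0, 0, 0, 0, 0, -0.25]
    - [0, 0, 0, 0, 0, -0.3, -0.25]
    - [0, 0, 0, 0, 0, -1.5, -0.25]
    - [0, 0, 0, 4.0, 0, -1.5, -0.68]

```text
time: 3.1
ee_pos: [0.6442, 0.1114, 0.1336]
orientation: [-2.893, -1.223, 0.01]
contact_force: [0.5, 0.1, -0.2]
finger_gap: 0.0296
```

```bash
python3 snap.py x2 side scene
```

```text
meas [0.64417035 0.11138053 0.13359925] [78.9 -1.8] [ 0.5  0.1 -0.2] 0.02959012300792286 3.1
side [330. 203.] 145 loader [36.8 45.4]
side [280. 210.] 155 loader [-55.2  51.5]
side [357. 223.] 190 loader [ 52.1 -37.2]
side [273. 232.] 134 loader [-88.9 -14.6]
scene [369. 257.] 89 loader [ 3.1 11.5]
scene [406. 279.] 276 loader [33.4 57.1]
scene [371. 310.] 51 loader [77.7 12.4]
```

View pics/x2.png

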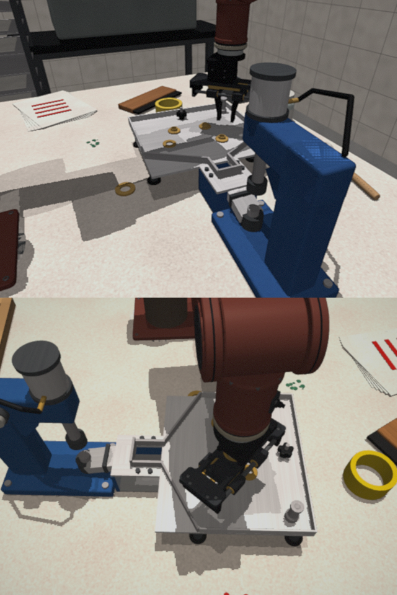

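```bash
sed -i 's/-\.54/-.68/; ' go.py push.py; sed -i 's/back=24.5/back=26.1/' plan.py; python3 go.py 53.5 -32.5 .110; python3 push.py 53.5 -32.5 .0945|tail -1
```

```text
[[0, 0, 6.0, -0.9, 0.2, 2.9, -0.68]]
[0.64706605 0.10845054 0.11      ] [0.64658126 0.10841659 0.10976241]
[   0.3 -111.4]
```

Emit:
send_rows:
  commands:
    - [0, 0, 3, 0, 0.1, 0, -0.68]
    - [0, 0, 3, 0, 0, 0, -0.68]
    - [0, 0, 0, 0, 0, 0, -0.68]

```text
time: 3.5
ee_pos: [0.6481, 0.113, 0.1352]
orientation: [2.952, 1.074, 0.001]
contact_force: [1.1, -0.3, 0.5]
finger_gap: 0.0145
```

```bash
python3 go.py 53.5 -32.5 .096;python3 snap.py w2 wrist
```

```text
[[0, 0, -0.0, -0.4, 0.3, 3.9, -0.68]]
[0.64706605 0.10845054 0.096     ] [0.64694827 0.10816249 0.09621721]
meas [0.64806654 0.11303517 0.1352173 ] [82.7  0.2] [ 1.1 -0.3  0.5] 0.014547097882274863 3.5
wrist [215. 247.] 1113 loader [44.  54.7]
wrist [274. 304.] 304 loader [41.1  3.1]
wrist [371. 303.] 269 loader [ 85.1 -40.3]
wrist [273. 343.] 6470 loader [ 20.5 -14.7]
```

View pics/w2.png

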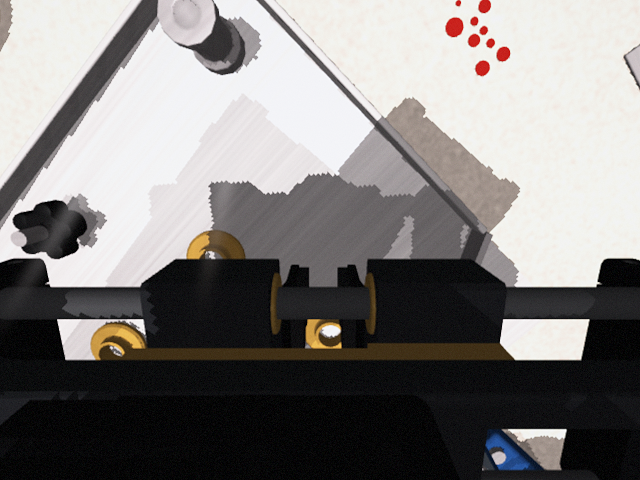

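Eyelet seen between the fingers at (324,333). I'll lower further this time.

Emit:
send_rows:
  commands:
    - [0, 0, 0, -0.2, 0.3, 3.0, -0.68]
    - [0, 0, 0, 0, 0, 0.9, -0.68]
    - [0, 0, 0, 0, 0, 0.1, -0.68]
    - [0, 0, 0, 0, 0, 0, -0.68]

```text
time: 3.95
ee_pos: [0.648, 0.1094, 0.0945]
orientation: [-2.952, -1.075, 0.001]
contact_force: [1.4, 0.5, 1.0]
finger_gap: 0.0137
```

```bash
python3 push.py 53.5 -32.5 .0945
```

```text
meas [0.64802942 0.10940713 0.094514  ] [82.9 -3.5] [1.4 0.5 1. ] 0.013705588214855676
[[0, 0, -0.0, -0.9, 0.0, 0.0, -0.68], [0, 0, -0.0, -0.6, 0.0, 0.0, -0.68], [0, 0, -1.0, -1.0, -0.0, 0.0, -0.68], [0, 0, -1.0, -1.1, -0.1, 0.0, -0.68], [0, 0, -3.0, -0.9, -0.1, 0.0, -0.68], [0, 0, -3.0, -1.1, -0.1, 0.0, -0.68], [0, 0, -4.0, -1.0, -0.1, 0.0, -0.68], [0, 0, -4.0, -1.0, -0.2, 0.0, -0.68]]
[[0, 0, -5.0, -1.0, -0.2, 0.0, -0.68], [0, 0, -5.0, -1.1, -0.2, 0.0, -0.68], [0, 0, -5.0, -1.0, -0.2, 0.0, -0.68], [0, 0, -5.0, -1.0, -0.1, 0.0, -0.68], [0, 0, -5.0, -1.0, -0.2, 0.0, -0.68], [0, 0, -4.0, -1.0, -0.1, 0.0, -0.68]]
[   0.5 -110.6]
```

Emit:
send_rows:
  commands:
    - [0, 0, 0, -0.9, 0, 0, -0.68]
    - [0, 0, 0, -0.6, 0, 0, -0.68]
    - [0, 0, -1, -1.0, 0, 0, -0.68]
    - [0, 0, -1, -1.1, -0.1, 0, -0.68]
    - [0, 0, 0, 0, 0, 0, -0.68]

```text
time: 4.45
ee_pos: [0.6192, 0.0859, 0.0947]
orientation: [2.933, 1.126, -0.001]
contact_force: [0.9, -0.1, 0.3]
finger_gap: 0.0139
```

```bash
python3 snap.py x3 side;python3 -c "
import cv2;a=cv2.imread('pics/x3.png');cv2.imwrite('pics/x3c.png',cv2.resize(a[150:300,240:440],None,fx=4,fy=4))"
```

```text
meas [0.61917024 0.08594689 0.09473169] [ 56.  -29.1] [ 0.9 -0.1  0.3] 0.013896283661256831 4.45
side [352. 174.] 179 loader [127.6 148.7]
side [330. 203.] 140 loader [36.5 45. ]
side [280. 210.] 154 loader [-55.2  51.6]
side [352. 228.] 198 loader [ 35.5 -51.4]
side [273. 231.] 139 loader [-88.8 -14.4]
```

View pics/x3c.png

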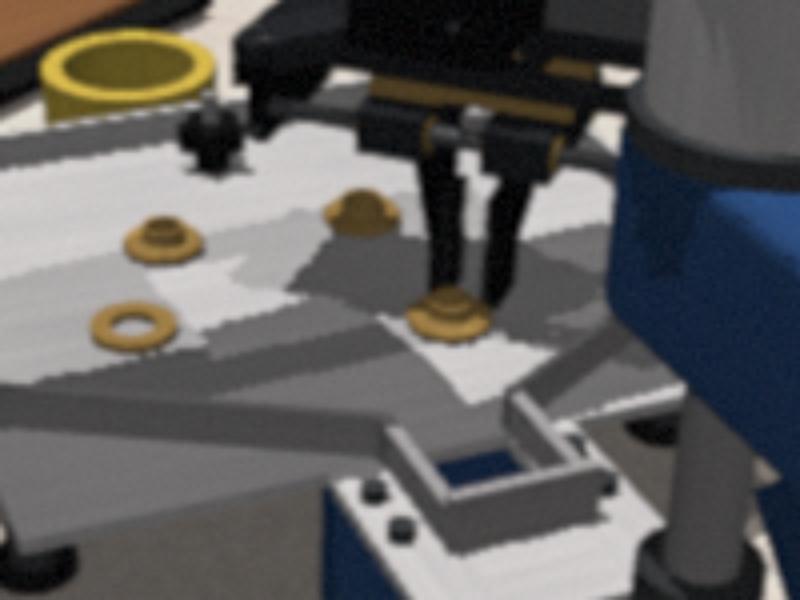

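Good: z held at 0.0947, and the eyelet (side 352,228) sits flat against both fingertips, 26 mm ahead of the TCP as planned. I'll continue.

```bash
sed -i 's/^T=\[(E.*$/T=T[1:] if len(sys.argv)>5 else [(E\/1000-.032*T[0][1],T[0][1])]+T/' push.py; python3 push.py 37 -47 .0943 -137 c
```

```text
meas [0.61970414 0.08633543 0.09479864] [ 56.5 -28.6] [0.2 0.3 0.3] 0.013740340574764108
[[0, 0, -1.0, -1.1, -0.2, 0.0, -0.68], [0, 0, -4.0, -1.0, -0.1, 0.0, -0.68], [0, 0, -5.0, -1.0, -0.2, 0.0, -0.68], [0, 0, -6.0, -1.0, -0.2, 0.0, -0.68], [0, 0, -6.0, -1.0, -0.3, 0.0, -0.68], [0, 0, -6.0, -1.0, -0.2, 0.0, -0.68], [0, 0, -5.0, -1.1, -0.2, 0.0, -0.68], [0, 0, -4.0, -1.0, -0.1, 0.0, -0.68]]
[[0, 0, -3.0, -1.0, -0.2, 0.0, -0.68], [0, 0, -4.0, -1.0, -0.1, 0.0, -0.68]]
[  -0.4 -111. ]
```

Emit:
send_rows:
  commands:
    - [0, 0, -2, -1.1, -0.1, 0, -0.68]
    - [0, 0, -4, -1.0, -0.1, 0, -0.68]
    - [0, 0, -5, -1.0, -0.2, 0, -0.68]
    - [0, 0, -6, -1.0, -0.2, 0, -0.68]
    - [0, 0, -6, -1.0, -0.3, 0, -0.68]
    - [0, 0, -6, -1.0, -0.2, 0, -0.68]
    - [0, 0, -5, -1.1, -0.2, 0, -0.68]
    - [0, 0, 0, 0, 0, 0, -0.68]

```text
time: 5.3
ee_pos: [0.5681, 0.0355, 0.0946]
orientation: [2.476, 1.934, -0.001]
contact_force: [-0.4, -0.3, -0.1]
finger_gap: 0.0138
```

```bash
python3 snap.py x4 side;python3 -c "
import cv2;a=cv2.imread('pics/x4.png');cv2.imwrite('pics/x4c.png',cv2.resize(a[150:300,240:440],None,fx=4,fy=4))"
python3 - <<'E'
from plan import *
p,R,o=meas()
print('heading err deg',Ro.from_matrix(R.T@toolR(np.array([0,-1.]))).as_rotvec(degrees=True))
E
```

```text
meas [0.56810899 0.03548415 0.09455281] [  8.9 -83.3] [-0.4 -0.3 -0.1] 0.013778777052045475 5.3
side [343. 195.] 199 loader [72.2 66.8]
side [281. 210.] 162 loader [-54.7  51.7]
side [273. 231.] 138 loader [-88.5 -14. ]
side [350. 251.] 240 loader [   3.5 -112.9]
heading err deg [ 0.01560828 -0.0110336  -9.77837321]
```

View pics/x4c.png

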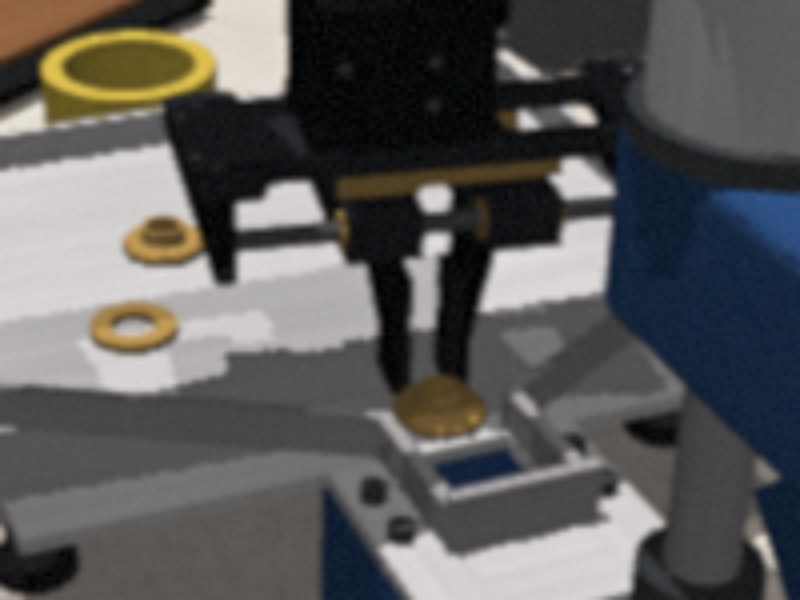

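```bash
cat > fin.py <<'E'
from plan import *
import sys,json
p,R,o=meas(); l=W2L(p)*1000
ye=float(sys.argv[1]);n=int(sys.argv[2]);x0=l[0];y0=l[1]
ang=Ro.from_matrix(R.T@toolR(np.array([0,-1.]))).as_rotvec(degrees=True)[2]
ts=[]
for i in range(1,n+1):
    f=i/n;g=min(1,f*1.3)
    ts.append((np.r_[L2W(np.array([x0*(1-g),y0+(ye-y0)*f])/1000),.0945],R@Ro.from_euler('z',ang*g,degrees=True).as_matrix()))
ro,c=rows((p,R),ts,-.68);print(l,json.dumps(ro),W2L(c[0])*1000)
E
python3 fin.py -114 4
```

```text
[  9.31216879 -82.72461681] [[0, 0, -3.0, -0.8, -0.2, 0.0, -0.68], [0, 0, -3.0, -0.8, -0.2, 0.0, -0.68], [0, 0, -4.0, -0.8, -0.2, 0.0, -0.68], [0, 0, 0.0, -0.8, -0.1, 0.0, -0.68]] [  -0.43960667 -113.83136541]
```

Emit:
send_rows:
  commands:
    - [0, 0, -3, -0.8, -0.2, 0, -0.68]
    - [0, 0, -3, -0.8, -0.2, 0, -0.68]
    - [0, 0, -4, -0.8, -0.2, 0, -0.68]
    - [0, 0, 0, -0.8, -0.1, 0, -0.68]
    - [0, 0, 0, 0, 0, 0, -0.68]

```text
time: 5.85
ee_pos: [0.5567, 0.0055, 0.0946]
orientation: [2.301, 2.138, 0.0]
contact_force: [-0.2, -0.0, -0.4]
finger_gap: 0.0136
```

```bash
python3 snap.py x5 side;python3 -c "
import cv2;a=cv2.imread('pics/x5.png');cv2.imwrite('pics/x5c.png',cv2.resize(a[150:300,240:440],None,fx=4,fy=4))"
```

```text
meas [0.55667792 0.00545328 0.09458875] [  -0.2 -114.1] [-0.2 -0.  -0.4] 0.013582775889697448 5.85
side [347. 206.] 201 loader [60.6 23.5]
side [279. 210.] 125 loader [-57.6  52.6]
side [273. 231.] 136 loader [-88.8 -14.2]
```

View pics/x5c.png

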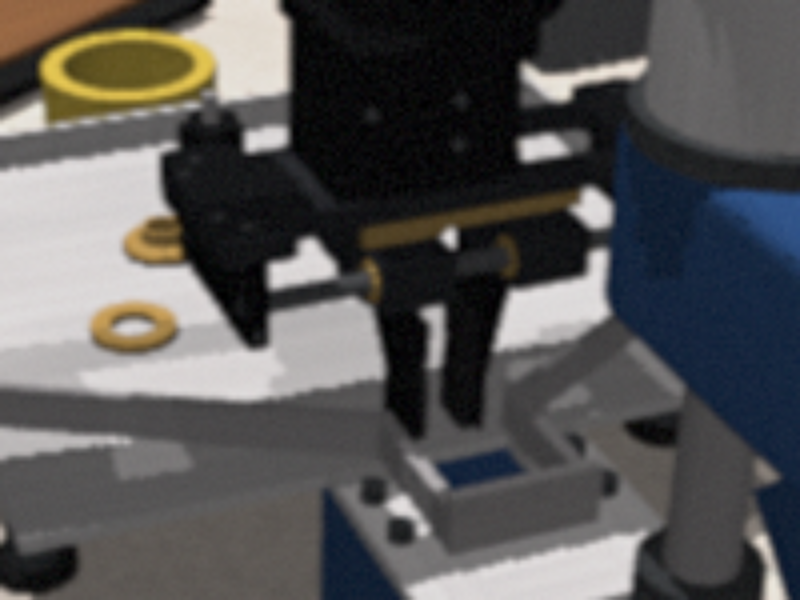

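The first eyelet has dropped (no brass left at the gate). Next is eyelet B at loader (38,50).

Emit:
send_rows:
  commands:
    - [0, 0, 0, 1.0, 0, 0, -0.68]
    - [0, 0, 0, 2, 0, -2.5, -0.68]
    - [0, 0, 0, 2, 0, -2, -0.68]

```text
time: 6.2
ee_pos: [0.5597, 0.0572, 0.1398]
orientation: [-2.299, -2.14, 0.001]
contact_force: [0.9, -0.1, 0.1]
finger_gap: 0.0138
```

```bash
python3 snap.py s6 scene;  python3 go.py 38.2 50.1 .14
```

```text
meas [0.55973264 0.05716036 0.1398154 ] [ -1.1 -62.3] [ 0.9 -0.1  0.1] 0.01384666188120049 6.2
scene [354. 201.] 239 loader [-87.6  -6. ]
scene [401. 222.] 395 loader [-54.4  57. ]
scene [401. 282.] 473 loader [38.  50.8]
[[0, 0, 4.0, 3.7, 1.2, 0.1, -0.68], [0, 0, 4.0, 3.8, 1.0, 0.1, -0.68], [0, 0, 4.0, 3.8, 0.7, 0.2, -0.68], [0, 0, 4.0, 3.8, 0.4, 0.1, -0.68]]
[0.62131892 0.20377503 0.14      ] [0.62106564 0.2035077  0.13972023]
```

View pics/s6.png

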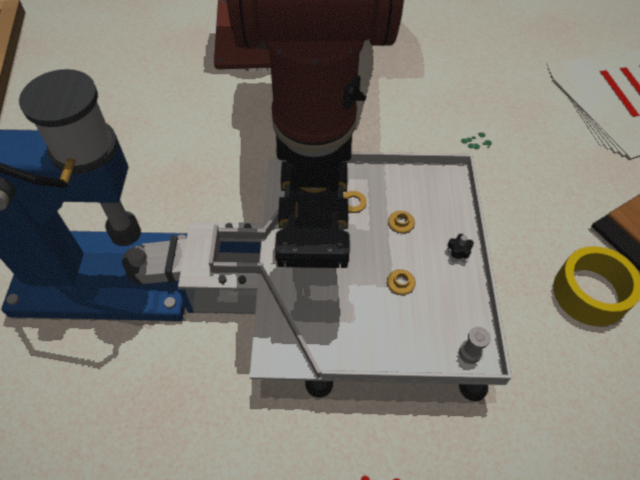

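Scene: the remaining eyelets are at (401,222) and (401,282), and the washer, die and knob haven't moved.

Emit:
send_rows:
  commands:
    - [0, 0, 4, 3.7, 1.2, 0, -0.68]
    - [0, 0, 4, 3.8, 1.0, 0, -0.68]
    - [0, 0, 4, 3.8, 0.7, 0, -0.68]
    - [0, 0, 4, 3.8, 0.4, 0, -0.68]
    - [0, 0, 0, 0, 0, 0, -0.68]

```text
time: 6.75
ee_pos: [0.6194, 0.2044, 0.1393]
orientation: [-2.571, -1.803, -0.003]
contact_force: [-0.6, -0.1, -0.6]
finger_gap: 0.014
```

```bash
python3 go.py 38.2 50.1 .096; python3 snap.py w7 wrist
```

```text
[[0, 0, 0.0, -0.0, 0.2, 4.3, -0.68]]
[0.62131892 0.20377503 0.096     ] [0.62135571 0.20384714 0.09630324]
meas [0.61942673 0.20444402 0.13930235] [47.1 89.1] [-0.6 -0.1 -0.6] 0.014022100840703636 6.75
wrist [276. 305.] 300 loader [ 9.8 68.8]
wrist [370. 305.] 272 loader [68.9 52.1]
wrist [323. 331.] 600 loader [34.7 42.2]
wrist [485. 351.] 4329 loader [136.1  -1.3]
```

View pics/w7.png

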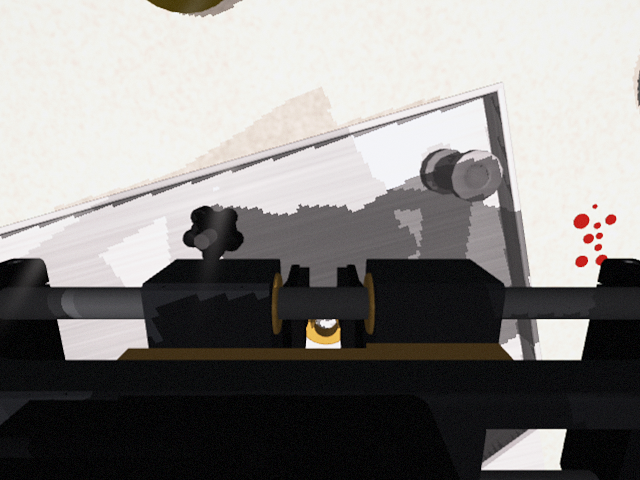

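Eyelet centred between the fingers at (323,331). Lowering.

Emit:
send_rows:
  commands:
    - [0, 0, 0, 0, 0.1, 3.0, -0.68]
    - [0, 0, 0, 0, 0, 1.3, -0.68]
    - [0, 0, 0, 0, 0, 0.1, -0.68]
    - [0, 0, 0, 0, 0, 0, -0.68]

```text
time: 7.2
ee_pos: [0.619, 0.1983, 0.0949]
orientation: [-2.574, -1.801, 0.002]
contact_force: [-0.4, -0.2, 0.6]
finger_gap: 0.0142
```

```bash
python3 push.py 38.2 50.1 .0945 -138.5
```

```text
meas [0.61901624 0.1982556  0.09494062] [47.2 82.9] [-0.4 -0.2  0.6] 0.014170385138058532
[[0, 0, 0.0, -0.2, 0.0, 0.0, -0.68], [0, 0, 0.0, -0.6, 0.0, 0.0, -0.68], [0, 0, 0.0, -1.0, 0.0, 0.0, -0.68], [0, 0, -0.0, -1.1, 0.0, 0.0, -0.68], [0, 0, -0.0, -1.1, 0.0, 0.0, -0.68], [0, 0, -0.0, -1.1, 0.0, 0.0, -0.68], [0, 0, -1.0, -1.1, -0.0, 0.0, -0.68], [0, 0, -0.0, -1.0, -0.0, 0.1, -0.68]]
[[0, 0, -1.0, -1.1, -0.0, -0.0, -0.68], [0, 0, -0.0, -1.1, -0.1, -0.0, -0.68], [0, 0, -1.0, -1.0, 0.0, -0.0, -0.68], [0, 0, -0.0, -1.1, -0.0, -0.0, -0.68], [0, 0, -1.0, -1.1, -0.0, -0.0, -0.68], [0, 0, -1.0, -1.0, -0.1, -0.0, -0.68], [0, 0, -1.0, -1.1, 0.0, -0.0, -0.68], [0, 0, -2.0, -1.1, -0.0, -0.0, -0.68]]
[[0, 0, -1.0, -1.1, -0.1, -0.0, -0.68], [0, 0, -2.0, -1.0, -0.1, -0.0, -0.68], [0, 0, -2.0, -1.1, -0.1, -0.0, -0.68], [0, 0, -3.0, -1.1, -0.1, -0.0, -0.68]]
[  -0.4 -112.4]
```

Emit:
send_rows:
  commands:
    - [0, 0, 0, -0.4, 0, 0, -0.68]
    - [0, 0, 0, -0.6, 0, 0, -0.68]
    - [0, 0, 0, -1.0, 0, 0, -0.68]
    - [0, 0, 0, -1.1, 0, 0, -0.68]
    - [0, 0, 0, -1.1, 0, 0, -0.68]
    - [0, 0, 0, -1.1, 0, 0, -0.68]
    - [0, 0, 0, 0, 0, 0, -0.68]

```text
time: 7.9
ee_pos: [0.6011, 0.1474, 0.0955]
orientation: [2.575, 1.8, -0.001]
contact_force: [-0.6, -0.1, -0.0]
finger_gap: 0.0141
```

```bash
python3 snap.py x8 side;python3 -c "
import cv2;a=cv2.imread('pics/x8.png');cv2.imwrite('pics/x8c.png',cv2.resize(a[150:300,240:440],None,fx=4,fy=4))"
```

```text
meas [0.60106443 0.14741828 0.0954968 ] [33.2 30.8] [-0.6 -0.1 -0. ] 0.014114046787055223 7.9
side [281. 210.] 156 loader [-55.1  51.5]
side [333. 215.] 174 loader [25.   1.9]
side [273. 232.] 147 loader [-88.6 -14.7]
```

View pics/x8c.png

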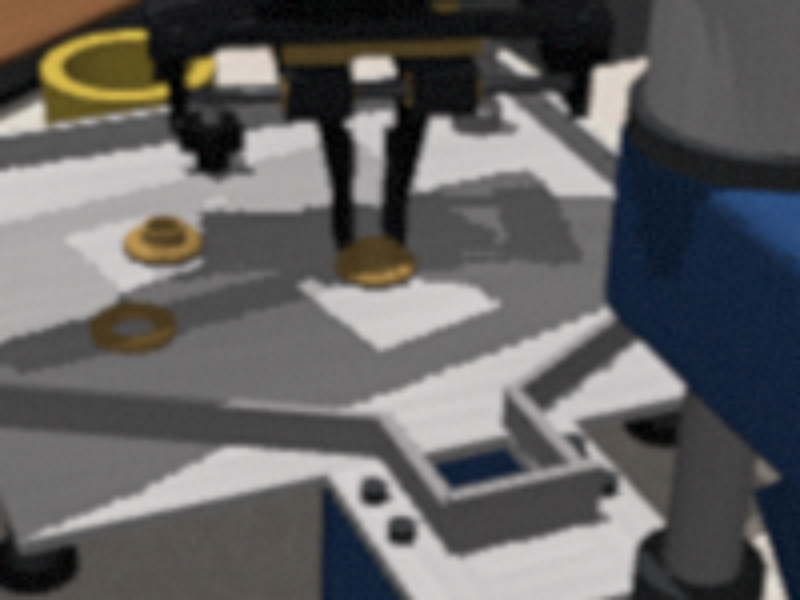

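Riding properly (side 333,215), flat in the cradle.

```bash
python3 push.py 26 6 .0945 -138.5 c
```

```text
meas [0.60139    0.1481538  0.09559699] [33.5 31.6] [-0.2  0.2  0. ] 0.013586134379510327
[[0, 0, 0.0, -1.1, -0.0, 0.1, -0.68], [0, 0, -0.0, -1.1, -0.0, 0.0, -0.68], [0, 0, -1.0, -1.0, -0.1, 0.0, -0.68], [0, 0, -0.0, -1.1, 0.0, 0.0, -0.68], [0, 0, -1.0, -1.0, -0.0, 0.0, -0.68], [0, 0, -1.0, -1.1, -0.0, 0.0, -0.68], [0, 0, -1.0, -1.0, -0.1, 0.0, -0.68], [0, 0, -2.0, -1.1, -0.0, 0.0, -0.68]]
[[0, 0, -1.0, -1.0, -0.1, 0.0, -0.68], [0, 0, -2.0, -1.1, -0.0, 0.0, -0.68], [0, 0, -1.0, -1.1, -0.1, 0.0, -0.68], [0, 0, -2.0, -1.0, -0.0, 0.0, -0.68], [0, 0, -2.0, -1.1, -0.1, 0.0, -0.68], [0, 0, -2.0, -1.0, -0.1, 0.0, -0.68]]
[-1.000e-01 -1.124e+02]
```

Emit:
send_rows:
  commands:
    - [0, 0, 0, -1.1, 0, 0.1, -0.68]
    - [0, 0, 0, -1.1, 0, 0, -0.68]
    - [0, 0, -1, -1.0, -0.1, 0, -0.68]
    - [0, 0, 0, -1.1, 0, 0, -0.68]
    - [0, 0, -1, -1.0, 0, 0, -0.68]
    - [0, 0, -1, -1.1, 0, 0, -0.68]
    - [0, 0, -1, -1.0, -0.1, 0, -0.68]
    - [0, 0, -2, -1.1, 0, 0, -0.68]

```text
time: 8.75
ee_pos: [0.572, 0.0683, 0.0945]
orientation: [-2.475, -1.935, 0.0]
contact_force: [-0.4, -0.6, 0.2]
finger_gap: 0.0139
```

Emit:
send_rows:
  commands:
    - [0, 0, -1, -1.0, -0.1, 0, -0.68]
    - [0, 0, -2, -1.1, 0, 0, -0.68]
    - [0, 0, 0, 0, 0, 0, -0.68]

```text
time: 9.05
ee_pos: [0.5663, 0.0476, 0.0945]
orientation: [2.425, 1.996, -0.001]
contact_force: [-0.9, 0.4, -0.1]
finger_gap: 0.0136
```

```bash
python3 fin.py -113.5 4; python3 snap.py x9 side;python3 -c "
import cv2;a=cv2.imread('pics/x9.png');cv2.imwrite('pics/x9c.png',cv2.resize(a[150:300,240:440],None,fx=4,fy=4))"
```

```text
[  6.17506338 -71.35951456] [[0, 0, -2.0, -1.1, -0.1, 0.0, -0.68], [0, 0, -2.0, -1.0, -0.1, 0.0, -0.68], [0, 0, -3.0, -1.1, -0.1, 0.0, -0.68], [0, 0, 0.0, -1.1, -0.1, 0.0, -0.68]] [  -0.37183693 -113.99870671]
meas [0.56629616 0.04757719 0.09454921] [  6.2 -71.4] [-0.9  0.4 -0.1] 0.013608522537609961 9.05
side [340. 192.] 193 loader [71.  81.1]
side [280. 210.] 146 loader [-55.7  52. ]
side [273. 231.] 135 loader [-88.8 -13.9]
side [346. 248.] 238 loader [   2.2 -101.2]
```

View pics/x9c.png

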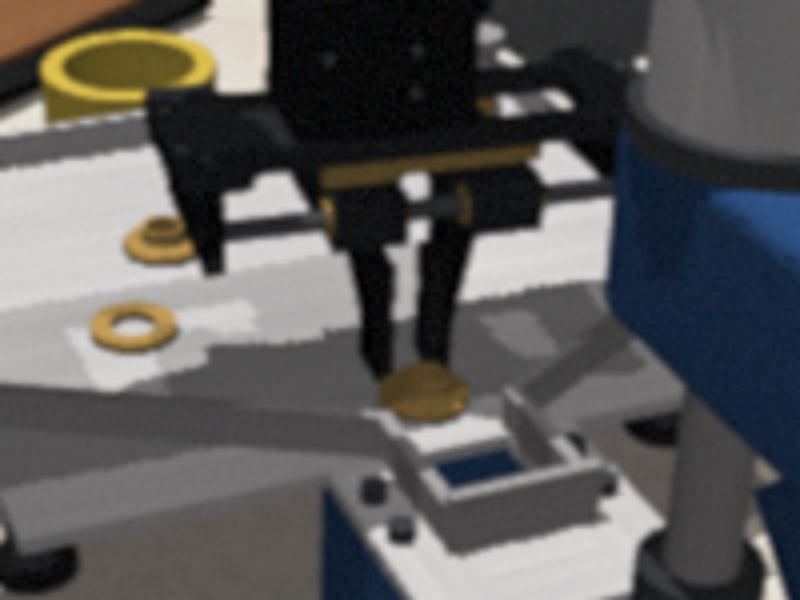

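Just short of the gate and centred (side 346,248). Final stroke.

Emit:
send_rows:
  commands:
    - [0, 0, -2, -1.1, -0.1, 0, -0.68]
    - [0, 0, -2, -1.0, -0.1, 0, -0.68]
    - [0, 0, -3, -1.1, -0.1, 0, -0.68]
    - [0, 0, 0, -1.1, -0.1, 0, -0.68]
    - [0, 0, 0, 0, 0, 0, -0.68]

```text
time: 9.6
ee_pos: [0.5569, 0.0061, 0.0945]
orientation: [2.301, 2.139, -0.0]
contact_force: [-0.4, 0.7, -0.1]
finger_gap: 0.0138
```

```bash
python3 snap.py x10 side;python3 -c "
import cv2;a=cv2.imread('pics/x10.png');cv2.imwrite('pics/x10c.png',cv2.resize(a[150:300,240:440],None,fx=4,fy=4))"
```

```text
meas [0.55689231 0.00612685 0.09452957] [  -0.  -113.4] [-0.4  0.7 -0.1] 0.013834785750609485 9.6
side [349. 206.] 203 loader [64.8 24.3]
side [279. 210.] 124 loader [-57.6  52.8]
side [273. 231.] 135 loader [-88.5 -14.1]
```

View pics/x10c.png

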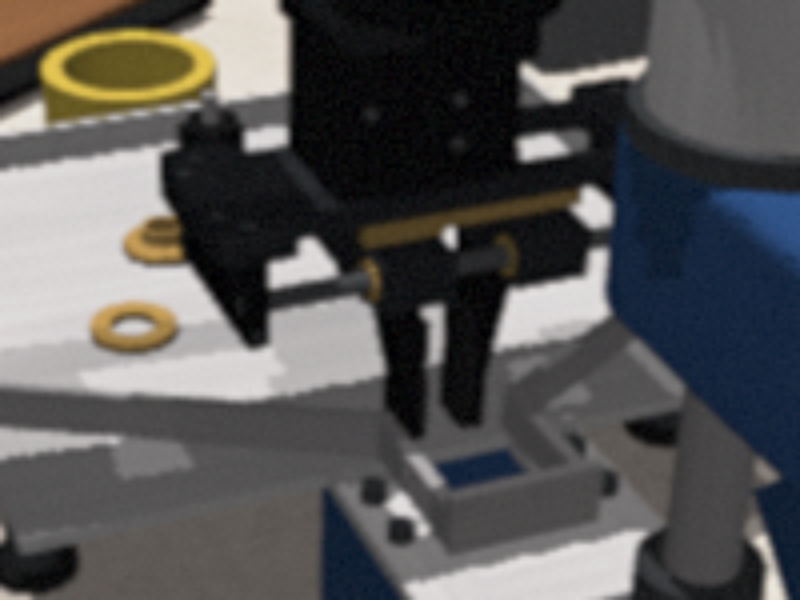

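The second one is down. Now the last, A at loader (-54,57).

Emit:
send_rows:
  commands:
    - [0, 0, 0, 1.0, 0, 0, -0.68]
    - [0, 0, 0, 2, 0, -2.5, -0.68]
    - [0, 0, 0, 2, 0, -2, -0.68]
    - [0, 0, 0, 0, 0, 0, -0.68]

```text
time: 10.05
ee_pos: [0.5627, 0.0599, 0.1429]
orientation: [2.293, 2.143, 0.008]
contact_force: [-0.1, 1.0, 1.2]
finger_gap: 0.014
```

```bash
python3 go.py -54.2 56.6 .14
```

```text
[[0, 0, -5.0, 3.8, -1.7, 0.1, -0.68], [0, 0, -5.0, 4.0, -1.4, 0.0, -0.68], [0, 0, -5.0, 4.1, -1.0, 0.1, -0.68], [0, 0, -5.0, 4.2, -0.7, 0.1, -0.68]]
[0.50449191 0.21812328 0.14      ] [0.50430649 0.21825568 0.13969506]
```

Emit:
send_rows:
  commands:
    - [0, 0, -5, 3.8, -1.7, 0, -0.68]
    - [0, 0, -5, 4.0, -1.4, 0, -0.68]
    - [0, 0, -5, 4.1, -1.0, 0, -0.68]
    - [0, 0, -5, 4.2, -0.7, 0, -0.68]
    - [0, 0, 0, 0, 0, 0, -0.68]
    - [0, 0, 0, 0, 0, 0, -0.68]

```text
time: 10.65
ee_pos: [0.5015, 0.2162, 0.1387]
orientation: [-1.888, -2.511, 0.002]
contact_force: [-0.1, -0.9, 0.3]
finger_gap: 0.0138
```

```bash
python3 go.py -54.2 56.6 .096; python3 snap.py w11 wrist
```

```text
[[0, 0, -0.0, 0.1, 0.3, 4.3, -0.68]]
[0.50449191 0.21812328 0.096     ] [0.50403622 0.2180059  0.09572837]
meas [0.50146822 0.21624148 0.13873177] [-71.4  91.8] [-0.1 -0.9  0.3] 0.013849375415715121 10.65
wrist [275. 305.] 312 loader [-89.4  53.3]
wrist [369. 301.] 337 loader [-33.1  77.1]
wrist [267. 341.] 5591 loader [-86.2  26. ]
wrist [323. 331.] 570 loader [-53.9  46.1]
```

View pics/w11.png

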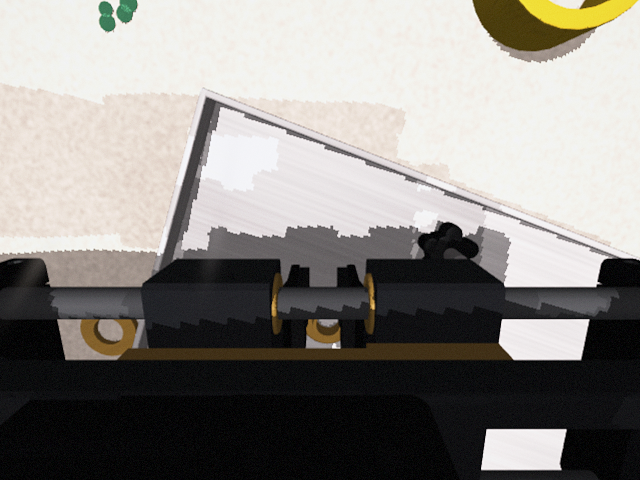

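Centred at (323,331), same as before. Lowering.

Emit:
send_rows:
  commands:
    - [0, 0, 0, 0.3, 0.1, 3.0, -0.68]
    - [0, 0, 0, 0, 0, 1.2, -0.68]
    - [0, 0, 0, 0, 0, 0.1, -0.68]
    - [0, 0, 0, 0, 0, 0, -0.68]

```text
time: 11.1
ee_pos: [0.5024, 0.2174, 0.096]
orientation: [-1.892, -2.507, 0.002]
contact_force: [-0.1, -0.6, -0.2]
finger_gap: 0.0135
```

```bash
python3 push.py -54.2 56.6 .0945 -138.5
```

```text
meas [0.50241306 0.21743074 0.09601883] [-70.5  93.1] [-0.1 -0.6 -0.2] 0.01349743464029679
[[0, 0, -1.0, -0.8, 0.2, 0.2, -0.68], [0, 0, 0.0, -0.6, 0.0, -0.0, -0.68], [0, 0, 0.0, -1.1, 0.0, -0.0, -0.68], [0, 0, 1.0, -1.0, 0.0, -0.0, -0.68], [0, 0, -0.0, -1.1, 0.0, -0.0, -0.68], [0, 0, -0.0, -1.1, 0.0, -0.0, -0.68], [0, 0, 0.0, -1.0, 0.1, -0.0, -0.68], [0, 0, 1.0, -1.1, -0.0, -0.0, -0.68]]
[[0, 0, 0.0, -1.1, -0.0, -0.0, -0.68], [0, 0, 1.0, -1.1, 0.0, -0.0, -0.68], [0, 0, 0.0, -1.0, 0.0, -0.0, -0.68], [0, 0, 1.0, -1.1, 0.1, -0.0, -0.68], [0, 0, 1.0, -1.0, -0.0, -0.0, -0.68], [0, 0, 1.0, -1.1, 0.0, -0.0, -0.68], [0, 0, 1.0, -1.1, 0.1, -0.0, -0.68], [0, 0, 2.0, -1.1, 0.0, -0.0, -0.68]]
[[0, 0, 1.0, -1.1, 0.1, -0.0, -0.68], [0, 0, 2.0, -1.0, 0.0, -0.0, -0.68], [0, 0, 3.0, -1.1, 0.1, -0.0, -0.68], [0, 0, 3.0, -1.1, 0.1, -0.0, -0.68], [0, 0, 3.0, -1.0, 0.2, -0.0, -0.68]]
[   0.  -112.1]
```

Emit:
send_rows:
  commands:
    - [0, 0, 0, -0.4, 0.1, 0.1, -0.68]
    - [0, 0, 0, -0.5, 0.1, 0, -0.68]
    - [0, 0, 0, -0.6, 0, 0, -0.68]
    - [0, 0, 0, -1.0, 0, 0, -0.68]
    - [0, 0, 0, -1.0, 0, 0, -0.68]
    - [0, 0, 0, -1.1, 0, 0, -0.68]
    - [0, 0, 0, 0, 0, 0, -0.68]

```text
time: 11.8
ee_pos: [0.5176, 0.1733, 0.0956]
orientation: [1.892, 2.507, -0.0]
contact_force: [0.2, 0.4, 0.6]
finger_gap: 0.0136
```

```bash
python3 snap.py x12 side;python3 -c "
import cv2;a=cv2.imread('pics/x12.png');cv2.imwrite('pics/x12c.png',cv2.resize(a[150:300,240:440],None,fx=4,fy=4))"
```

```text
meas [0.51757089 0.1732504  0.0956174 ] [-52.   50.2] [0.2 0.4 0.6] 0.0136460918585529 11.8
side [292. 217.] 174 loader [-43.6  21.5]
side [273. 231.] 151 loader [-88.7 -14.1]
```

View pics/x12c.png

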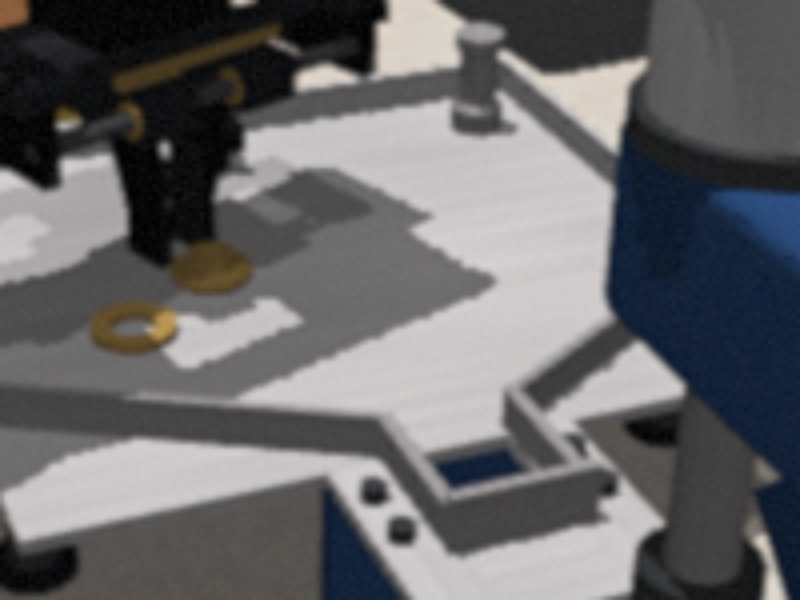

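Tracking well (side 292,217), clear of the washer.

```bash
python3 push.py -42.5 26 .0945 -138.5 c
```

```text
meas [0.51735451 0.17394273 0.09559779] [-52.3  50.9] [ 0.1  0.1 -1.6] 0.014259132412533342
[[0, 0, -1.0, -1.1, 0.0, 0.1, -0.68], [0, 0, 1.0, -1.1, 0.0, 0.0, -0.68], [0, 0, 0.0, -1.1, 0.1, 0.0, -0.68], [0, 0, 1.0, -1.1, -0.0, 0.0, -0.68], [0, 0, 0.0, -1.0, 0.0, 0.0, -0.68], [0, 0, 1.0, -1.1, 0.0, 0.0, -0.68], [0, 0, 1.0, -1.0, 0.1, 0.0, -0.68], [0, 0, 1.0, -1.1, 0.0, 0.0, -0.68]]
[[0, 0, 1.0, -1.1, 0.1, 0.0, -0.68], [0, 0, 2.0, -1.0, -0.0, 0.0, -0.68], [0, 0, 1.0, -1.1, 0.1, 0.0, -0.68], [0, 0, 2.0, -1.1, 0.0, 0.0, -0.68], [0, 0, 2.0, -1.0, 0.1, 0.0, -0.68], [0, 0, 2.0, -1.1, 0.1, 0.0, -0.68], [0, 0, 3.0, -1.1, 0.1, 0.0, -0.68], [0, 0, 3.0, -1.1, 0.1, 0.0, -0.68]]
[ 1.000e-01 -1.128e+02]
```

Emit:
send_rows:
  commands:
    - [0, 0, 0, -1.1, 0, 0.1, -0.68]
    - [0, 0, 0, -1.1, 0, 0, -0.68]
    - [0, 0, 0, -1.1, 0.1, 0, -0.68]
    - [0, 0, 1, -1.1, 0, 0, -0.68]
    - [0, 0, 0, -1.0, 0, 0, -0.68]
    - [0, 0, 1, -1.1, 0, 0, -0.68]
    - [0, 0, 1, -1.0, 0.1, 0, -0.68]
    - [0, 0, 1, -1.1, 0, 0, -0.68]

```text
time: 12.65
ee_pos: [0.5417, 0.0915, 0.0945]
orientation: [1.979, 2.44, 0.0]
contact_force: [0.4, -0.8, 0.2]
finger_gap: 0.0139
```

Emit:
send_rows:
  commands:
    - [0, 0, 1, -1.1, 0.1, 0, -0.68]
    - [0, 0, 2, -1.0, 0, 0, -0.68]
    - [0, 0, 1, -1.1, 0.1, 0, -0.68]
    - [0, 0, 2, -1.1, 0, 0, -0.68]
    - [0, 0, 0, 0, 0, 0, -0.68]

```text
time: 13.15
ee_pos: [0.5511, 0.0489, 0.0946]
orientation: [2.105, 2.331, -0.0]
contact_force: [-0.3, 0.2, 0.1]
finger_gap: 0.0144
```

```bash
python3 fin.py -113.5 4; python3 snap.py x13 side;python3 -c "
import cv2;a=cv2.imread('pics/x13.png');cv2.imwrite('pics/x13c.png',cv2.resize(a[150:300,240:440],None,fx=4,fy=4))"
```

```text
[ -9.03363318 -71.15387408] [[0, 0, 3.0, -1.1, 0.1, 0.0, -0.68], [0, 0, 4.0, -1.1, 0.2, 0.0, -0.68], [0, 0, 3.0, -1.1, 0.2, 0.0, -0.68], [0, 0, 0.0, -1.0, 0.0, 0.0, -0.68]] [-7.64943673e-02 -1.13333221e+02]
meas [0.5511478  0.04894607 0.09457866] [ -9.  -71.2] [-0.3  0.2  0.1] 0.014431198657248196 13.15
side [334. 194.] 184 loader [57.5 76.9]
side [273. 231.] 136 loader [-88.5 -13.8]
side [342. 248.] 219 loader [  -4.  -100.2]
```

View pics/x13c.png

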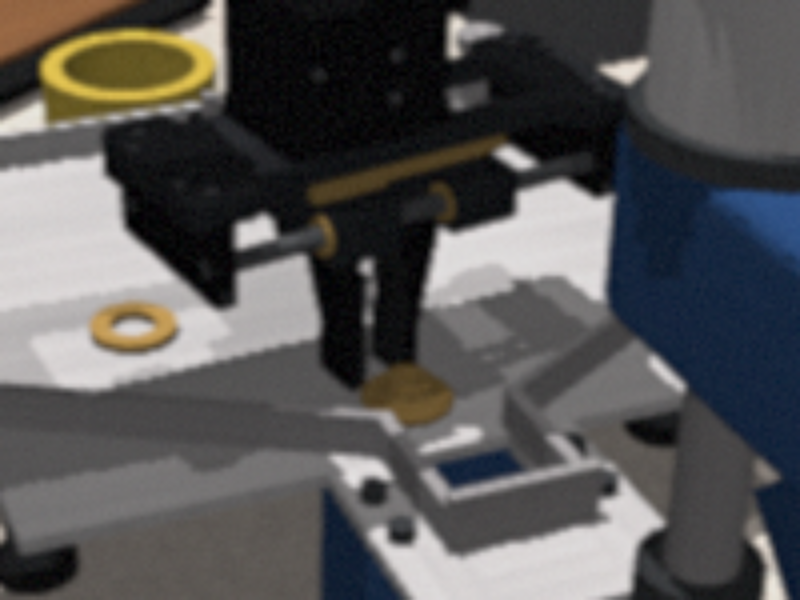

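Just short of the gate (side 342,248), and near enough to centred to go in. Final stroke.

Emit:
send_rows:
  commands:
    - [0, 0, 3, -1.1, 0.1, 0, -0.68]
    - [0, 0, 4, -1.1, 0.2, 0, -0.68]
    - [0, 0, 3, -1.1, 0.2, 0, -0.68]
    - [0, 0, 0, -1.0, 0, 0, -0.68]
    - [0, 0, 0, 0, 0, 0, -0.68]

```text
time: 13.7
ee_pos: [0.5565, 0.007, 0.0945]
orientation: [-2.297, -2.143, 0.0]
contact_force: [-0.4, 0.4, 0.0]
finger_gap: 0.0137
```

```bash
python3 snap.py x14 side;python3 -c "
import cv2;a=cv2.imread('pics/x14.png');cv2.imwrite('pics/x14c.png',cv2.resize(a[150:300,240:440],None,fx=4,fy=4))"
```

```text
meas [0.5565002  0.00697919 0.09447716] [  -0.5 -112.6] [-0.4  0.4  0. ] 0.013732379449460664 13.7
side [348. 205.] 203 loader [63.6 25.2]
side [273. 231.] 138 loader [-88.6 -14.2]
```

View pics/x14c.png

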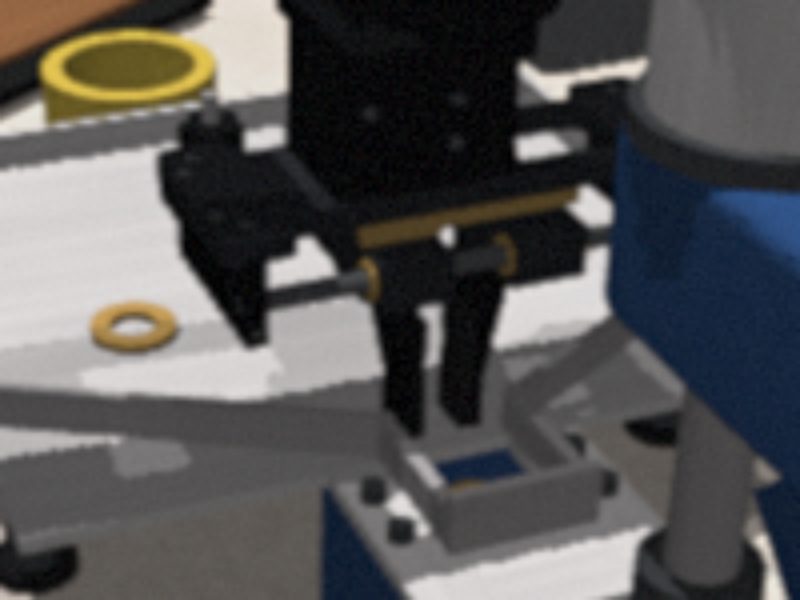

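Dropped; a bit of brass shows down in the slot. Backing the hand off.

Emit:
send_rows:
  commands:
    - [0, 0, 0, 1.0, 0, 0, -0.68]
    - [0, 0, 0, 1.5, 0, -2.5, -0.68]
    - [0, 0, 0, 4, 0, -4, -0.68]
    - [0, 0, 0, 4, 0, -4, -0.68]
    - [0, 0, 0, 4, 0, -3, -0.68]
    - [0, 0, 0, 0, 0, 0, -0.68]
    - [0, 0, 0, 0, 0, 0, -0.68]

```text
time: 14.45
ee_pos: [0.5661, 0.145, 0.221]
orientation: [2.293, 2.146, 0.002]
contact_force: [-0.6, 0.5, -0.5]
finger_gap: 0.0137
```

```bash
python3 - <<'E'
from plan import *
p,R,o=meas();print(p,o['contact_force'])
for n in ['scene','side','wrist']:
    c,im,d=cam(n);cv2.imwrite(f'pics/end_{n}.png',im);P=pts(c,d)
    m=cv2.inRange(cv2.cvtColor(im,cv2.COLOR_BGR2HSV),(10,90,30),(32,255,255))>0
    for (v,u) in np.argwhere(m&(d>0)):
        w=P[v,u];l=W2L(w)*1000
        if abs(l[0])<50 and -235<l[1]<-100: print(n,u,v,l.round(),round(w[2],3)) if (u+v)%6==0 else None
    k,l,s,ce=cv2.connectedComponentsWithStats(m.astype('uint8'))
    for i in range(1,k):
        if s[i,4]>80:
            w=W2L(ray(c,*ce[i],.0785))*1000
            if abs(w[0])<165 and abs(w[1])<165:print(n,ce[i].round(),w.round(1),s[i,4])
E
python3 -c "
import cv2;a=cv2.imread('pics/end_side.png');cv2.imwrite('pics/end_sc.png',cv2.resize(a[150:340,200:440],None,fx=3,fy=3))"
```

```text
[0.56614757 0.1449537  0.2209917 ] [-0.6394241   0.48075268 -0.46479015]
scene [374. 175.] [-135.1   23.1] 84
scene [353. 201.] [-86.7  -7.2] 342
side [273. 232.] [-88.5 -14.7] 171
wrist [227. 253.] [-85.7   4. ] 319
wrist [276. 304.] [-44.5 -43.4] 449
wrist [370. 304.] [ 40.7 -42.7] 457
wrist [330. 353.] [  5.6 -92.5] 5231
```

View pics/end_sc.png

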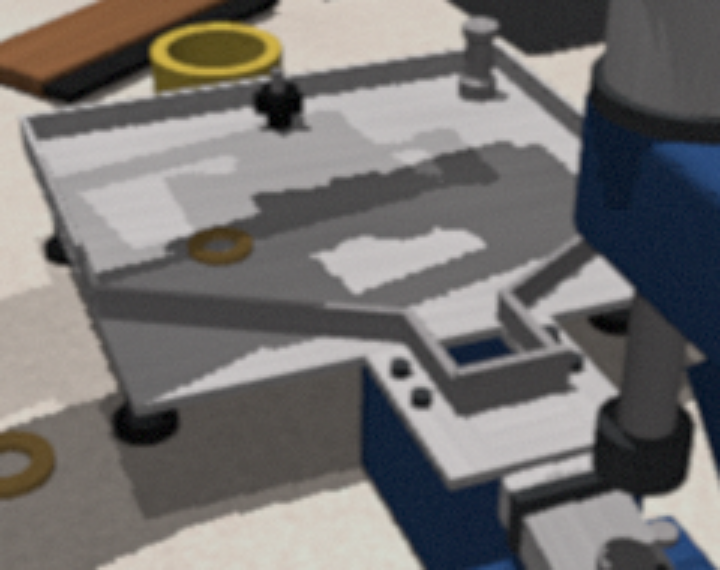

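View pics/end_scene.png

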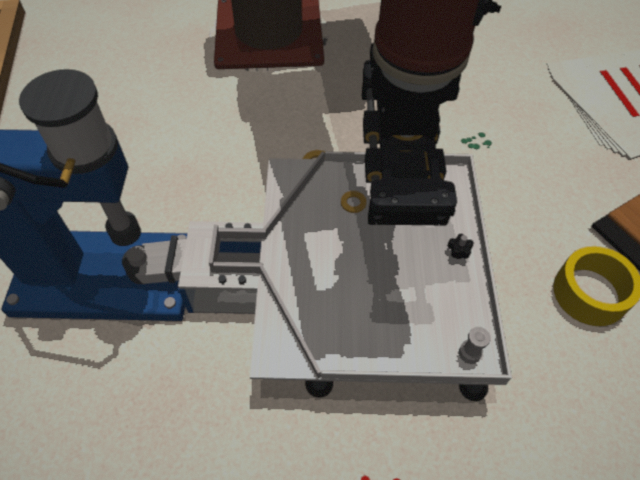

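```bash
python3 - <<'E'
from plan import *
for n in ['scene','side']:
    c,im,d=cam(n);P=pts(c,d);L=(P[...,:2]-O)@np.stack([X,Y],1)*1000
    m=(abs(L[...,0])<19)&(L[...,1]<-134)&(L[...,1]>-182)&(d>0)
    print(n,m.sum(),np.percentile(P[m][:,2],[2,25,50,75,98]).round(3))
    v,u=np.argwhere(m).mean(0).astype(int);cv2.imwrite(f'pics/slot_{n}.png',cv2.resize(im[v-40:v+40,u-50:u+50],None,fx=6,fy=6,interpolation=2))
E
```

```text
Traceback (most recent call last):
IndexError: index -1 is out of bounds for axis 0 with size 0
```

```bash
python3 -c "
import cv2;a=cv2.imread('pics/end_scene.png');cv2.imwrite('pics/slot_c.png',cv2.resize(a[210:330,170:290],None,fx=5,fy=5,interpolation=2))"
```

```text
(no output)
```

View pics/slot_c.png

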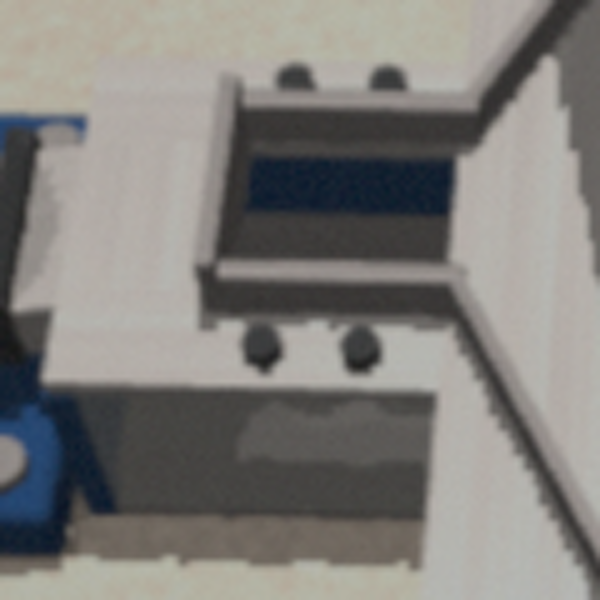

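```bash
python3 -c "
from workcell import arm
print(arm.get_obs()['time']); print(arm.finish_job())"
```

```text
14.65
the job is handed in; nothing more can be done
None
```

I swept all three eyelets one at a time through the gate into the magazine. I handed the job in at 14.65 s, with the hand raised clear and no contact force beyond sensor noise.

**One fault on the way:** on the first push of the first eyelet, the fingertips rode up onto the flange with the neck between them. I opened the fingers slightly and lifted off. Then I pushed again with the tips lower and a 14 mm gap. After that every push ran flat, and I don't believe any eyelet was lifted.

**Last checks:**
- **Deck and slot:** no eyelet is left on the deck or at the gate, and nothing is stuck in the mouth of the slot.
- **Washer:** it lies where it started; the scene camera puts it within about 1 mm.
- **Die and knob:** both are standing at their original places in the scene and side pictures. I compared these by eye, not by measurement.

**Not confirmed:**
- **Eyelets in the magazine:** I did not see them lying on its floor, because it is hidden from both fixed cameras. A depth check inside the slot returned no points. I infer they are there because each one disappeared at the gate, and I briefly saw brass down in the slot on the third.
- **Side camera:** it read about 5–6 mm off in the loader's y compared with the scene and wrist cameras, which agreed with each other. I corrected for that.

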